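# Load the tile dryer and switch it on through its interlock

### The job

Load and start the tile dryer: with it still off, pile all the clay tiles on the table squarely on the drying deck's raised white plate, flush with one another and with the plate, then lay the plaster cover board with the wooden grip squarely on top. Then turn the isolator (the long handle) clockwise to its stop, and after that the selector (the short handle), which that frees, clockwise to its stop, leaving the pile square and the other things on the bench where they are.

Things in the scene. Friction and masses are not known exactly. Their poses are not given: they have to be found in the camera images.
- tile1_mid (a point): plain unglazed clay tile (one of three to five alike, some may be absent), 110 x 60 x 15 mm, loose, lying flat on the table at the start; the point is its centre, 7.5 mm above its underside; x along the 110 mm length, z up. Either face may be up. About 0.2 kg
- tile2_mid (a point): plain unglazed clay tile (one of three to five alike, some may be absent), 110 x 60 x 15 mm, loose, lying flat on the table at the start; the point is its centre, 7.5 mm above its underside; x along the 110 mm length, z up. Either face may be up. About 0.2 kg
- tile3_mid (a point): plain unglazed clay tile (one of three to five alike, some may be absent), 110 x 60 x 15 mm, loose, lying flat on the table at the start; the point is its centre, 7.5 mm above its underside; x along the 110 mm length, z up. Either face may be up. About 0.2 kg
- tile4_mid (a point): plain unglazed clay tile (one of three to five alike, some may be absent), 110 x 60 x 15 mm, loose, lying flat on the table at the start; the point is its centre, 7.5 mm above its underside; x along the 110 mm length, z up. Either face may be up. About 0.2 kg
- tile5_mid (a point): plain unglazed clay tile (one of three to five alike, some may be absent), 110 x 60 x 15 mm, loose, lying flat on the table at the start; the point is its centre, 7.5 mm above its underside; x along the 110 mm length, z up. Either face may be up. About 0.2 kg
- board_grip (a point): loose plaster cover board, 120 x 70 x 12 mm, with an upright wooden grip bar on top, 50 mm long (along x, the board's long side), 16 mm wide, 30 mm high; the point is the centre of the grip bar, 27 mm above the board's underside; the bar's top is 42 mm above the underside. About 0.4 kg
- deck_top (a point): fixed grey drying deck 170 x 150 mm, top at 40 mm, carrying a raised white setter plate of the tiles' own footprint, 110 x 60 mm and 10 mm thick. The point is the centre of the setter's top, 50 mm above the table; x along the setter's 110 mm length, z up. Deck and control box may stand on either side
- control_top (a point): fixed grey control box, 150 (x) x 230 (y) x 65 mm high; the point is the centre of its top. On the top stand two upright-axis black bar handles, 90 mm apart: the isolator (long bar) 45 mm to +y of the centre, the selector (short bar) 45 mm to -y. Under the isolator's bar a steel sector plate, 61 mm in radius, blocks two steel pins on the selector's disc until the isolator is fully round; plate and pins end 14 mm above the box's top
- isolator_grip (a point): centre of the isolator's bar handle, on its turning axis, 45 mm above the box's top; the bar is 64 mm long (along x), 14 mm wide, 26 mm high, with free space below the bar
- selector_grip (a point): centre of the selector's bar handle, on its turning axis, 45 mm above the box's top; the bar is 38 mm long (along x), 14 mm wide, 26 mm high
- isolator (a joint): angle of the isolator, rad: about 0 (off; 0 to 0.15 at the start) with the bar along the box's x, grows as it turns clockwise seen from above, stop at 1.45 (on). It turns stiffly (about 0.12 N m) and stays where left
- selector (a joint): angle of the selector, rad: about 0 (off) with the bar along the box's x, grows clockwise seen from above, stop at 1.40 (dry). The interlock lets it move only about 0.15 rad until the isolator is beyond about 1.2; once turned it keeps the isolator from going back below about 1.15. Stiff, about 0.12 N m; stays where left
- tape: narrow roll of blue masking tape lying flat, 50 mm across, 24 high, not part of the job; origin at the centre of its underside
- saucer: tiny white glaze saucer, 56 mm across, 16 high, not part of the job; origin at the centre of its underside
- tin: flat round metal tin, 44 mm across, 30 high, not part of the job; origin at the centre of its underside
- carton: small white carton 70 x 60 x 70 mm, not part of the job; origin at the centre of its underside
- bowl: small glazed bowl, 110 mm across, 45 high, not part of the job; origin at the centre of its underside
- brush: brush lying flat, not part of the job
Not all that is in view belongs to the job. What is shaped like the part that bears tile3_mid but yellow is not meant.

How it is judged (in metres and radians):
On the way, in this order (a step that is already met when the one before it is completed fails the run):
1. all tiles piled squarely on the setter plate and released, both handles still off (horizontal distance between each of tile1_mid, tile2_mid, tile3_mid, tile4_mid, tile5_mid and deck_top below 0.008 m and angle between the x axis of each of tile1_mid, tile2_mid, tile3_mid, tile4_mid, tile5_mid and the x axis of deck_top, either way round below 0.1 rad and angle between the z axis of each of tile1_mid, tile2_mid, tile3_mid, tile4_mid, tile5_mid and the z axis of deck_top, either way round below 0.06 rad and height (world z) of each of tile1_mid, tile2_mid, tile3_mid, tile4_mid, tile5_mid above 0.05 m and contact force between the fingers and tile1 below 0.2 N and contact force between the fingers and tile2 below 0.2 N and contact force between the fingers and tile3 below 0.2 N and contact force between the fingers and tile4 below 0.2 N and contact force between the fingers and tile5 below 0.2 N and linear speed of each of tile1, tile2, tile3, tile4, tile5 below 0.02 m/s and value of joint isolator below 0.6 rad), for 0.2 s.
2. cover board laid squarely on top of the pile and released, isolator still off (horizontal distance between board_grip and deck_top below 0.01 m and angle between the x axis of board_grip and the x axis of deck_top, either way round below 0.12 rad and angle between the z axis of each of board_grip, tile1_mid, tile2_mid, tile3_mid, tile4_mid, tile5_mid and the z axis of deck_top, either way round below 0.06 rad and height (world z) of each of board_grip, tile1_mid, tile2_mid, tile3_mid, tile4_mid, tile5_mid above 0.05 m and angle between board_grip's own z axis and vertical below 0.06 rad and z of each of tile1_mid, tile2_mid, tile3_mid, tile4_mid, tile5_mid in the frame of board_grip below -0.02 m and contact force between the fingers and board below 0.2 N and linear speed of board below 0.02 m/s and horizontal distance between each of tile1_mid, tile2_mid, tile3_mid, tile4_mid, tile5_mid and deck_top below 0.008 m and angle between the x axis of each of tile1_mid, tile2_mid, tile3_mid, tile4_mid, tile5_mid and the x axis of deck_top, either way round below 0.1 rad and value of joint isolator below 0.6 rad), for 0.2 s.
3. isolator turned on, selector still off (value of joint isolator above 1.3 rad and value of joint selector below 0.4 rad), for 0.1 s.
4. selector turned to dry with the isolator on (value of joint isolator above 1.3 rad and value of joint selector above 1.25 rad), for 0.1 s.
At the end, for the whole second after the job is handed in: Every tile present lies flat in one pile on the setter plate, centre within 8 mm and sides within 0.1 rad of the plate's; the cover board lies on top within 10 mm and 0.12 rad; all at rest and released; the isolator beyond 1.3 rad and the selector beyond 1.25 rad (all of step 4 and horizontal distance between each of tile1_mid, tile2_mid, tile3_mid, tile4_mid, tile5_mid and deck_top below 0.008 m and angle between the x axis of each of tile1_mid, tile2_mid, tile3_mid, tile4_mid, tile5_mid and the x axis of deck_top, either way round below 0.1 rad and angle between the z axis of each of tile1_mid, tile2_mid, tile3_mid, tile4_mid, tile5_mid, board_grip and the z axis of deck_top, either way round below 0.06 rad and height (world z) of each of tile1_mid, tile2_mid, tile3_mid, tile4_mid, tile5_mid, board_grip above 0.05 m and linear speed of each of tile1, tile2, tile3, tile4, tile5, board below 0.02 m/s and horizontal distance between board_grip and deck_top below 0.01 m and angle between the x axis of board_grip and the x axis of deck_top, either way round below 0.12 rad and angle between board_grip's own z axis and vertical below 0.06 rad and z of each of tile1_mid, tile2_mid, tile3_mid, tile4_mid, tile5_mid in the frame of board_grip below -0.02 m and contact force between the fingers and board below 0.2 N); the robot touches nothing.
It fails at once if another thing on the bench is moved more than 60 mm (distance of any of tape, saucer, tin, carton, bowl, brush from where it was at the start of the episode above 0.06 m).
Of tile1, tile2, tile3, tile4, tile5 only 3 to 5 are there at a start; the rules pass over those that are not, and their reading is None.
At some moment in a run one of tile1, tile2, tile3, tile4, tile5, board may be knocked a few centimetres aside while the robot is not near it.
Once in a run the grip may slacken for a moment while it holds something.
It also fails if it takes over 210 s, if anything falls off the work surface, if the arm or the gripper's body presses on something with over 40 N, if the wrist force passes 120 N, or if a joint passes its speed limit or range.

### The arm

A 6-joint arm with a two-finger parallel gripper is mounted at the origin on the work surface. World frame = base frame: x ahead of the robot, y to its left, z up, the work surface at z = 0. Lengths are in m, angles in degrees, forces in N, time in s.
With the tool pointing down it reaches from about 0.25 to 0.725 m from the base axis. Payload 9.7 kg.
Tool frame: the origin (TCP) lies at the very end of the fingers, on their centre line; the grasp point (between the pads) lies 19 mm behind it; z points along the fingers, y is the direction in which the jaws open and shut (so a half turn about z gives the same grasp; the last joint's range is limited). The gripper opens to 85 mm and grips with 20 to 120 N. Pads are 22 mm wide; open, the fingers measure 114 mm over their backs; the gripper's body (76 mm by 85 mm) begins 54 mm behind the grasp point. The pads swing forward as they close: fully open they stand 13 mm farther back than shut.
Start: joints at [-63.025, 4.979, 10.078, 95.1, 0, 90], TCP at [0.249, -0.49, 0.231] pointing down, gripper open.
Joint ranges: [-179.16, 179.16], [-48.56, 103.87], [-65.8, 70.77], [-126.05, 130.52], [-82.76, 87.17], [-180, 180]. Speed limits (degrees/s): [127.2, 127.2, 147.25, 180, 180, 180].

### API

Orientations are given as [roll, pitch, yaw] about the fixed x, y, z axes, in that order (R = Rz(yaw) Ry(pitch) Rx(roll)).
In Python, from workcell import bot gives the robot as it stands.
- The arm moves only by the shell command python3 -m pendant 'ROWS' [FORCE]. ROWS is JSON, a list that holds one entry, the list of rows, each a list of 7 numbers: the shift along the tool's x, y, z in cm, then the turn, a rotation vector about the tool's x, y, z in rad, then the opening in per cent of the stroke, from 0 (shut) to 100 (fully open). In form: [[[dx, dy, dz, ax, ay, az, gripper], ...]]. A call has 1 to 5 rows; each row shifts and turns the pose as measured when the row begins, along the tool's axes as they then stand; what a row does not reach is not made up. A row lasts 1/12 s, in which the tool goes at most 41.7 mm and 7.16 degrees, less where a joint would pass 70% of its speed; a pose out of reach is approached as far as the arm can. A call with a gripper value outside its range is refused whole. The fingers move at their own pace and stop on an object; FORCE is the grip in N (left out, the last holds). Time passes only in rows, so rows that do not move let the fingers close. It gives the time, the measured TCP pose, the force and the opening at its end, in the units of the state.
- bot.get_obs(): the state, without advancing time (a new reading comes with each control period).
- bot.camera(name): name is "side" or "top"; returns the picture (420x560x3 uint8, red, green, blue); there is no depth.
- bot.get_calibration(name): a dict with "intrinsics" (3x3 intrinsics, pixels), "pose" (4x4, takes a point from camera to world coordinates). Camera axes: x right, y down, z forward; pixel columns grow to the right and rows downward; lengths in m; the calibration is good to about 2 mm. A picture is of the moment at which its call begins. get_calibration takes no time and is no camera call.
- bot.job_done(): hands the job in, once; it reports no verdict.
Trained networks look in the newest picture that a camera, given by its name, has taken for a name from the list of things; names that differ only in an ending like _2 or _b are one class to them, and where a whole thing is asked for, a point or a joint stands for the part that bears it (a point fixed in the world has none). Each returns a list of dicts, best first, with "confidence" (0 to 1); they miss things now and then, are a little off and sometimes report something else, mostly with a low value. They report only what shows in the picture. A call takes as long as a camera call. They do not tell look-alikes from the thing itself.
- bot.masks_of(camera, thing): "pixels" (420x560 bool, what is visible of it) and "extent" ([left, top, right, bottom] in pixels, round what is visible of it).
- bot.mark_of(camera, thing): "uv" ([column, row] in pixels: a listed point, or the origin of a listed thing).
The state is a dict: "time": time; "q": joint angles; "qd": joint speeds; "joint_efforts": joint torques, N m; "ee_pos": TCP position; "tcp_rot": TCP orientation; "wrist_force": force on the tool from outside, world axes, zero at the start; "torque": the same for the moment, N m; "opening": finger opening in m.
Only numpy, scipy, OpenCV 4.12 (cv2) and the standard library are available. Lean on these libraries where they do the work, as an engineer would, in place of code of your own. Each camera call takes 0.05 s, during which the arm holds its last target. There are 200 camera calls.

## Working session

There is one attempt and no reset: what is moved stays moved. The work goes in short steps, Python scripts to look and compute and a shell command to move; the robot and the scene stay as the last step left them, time stands still between calls to the robot, and variables do not carry over. Pictures are saved under pics/ and viewed, about 12 in all and at most 16, crops included, and the job is handed in when it is done.

```bash
ls; mkdir -p pics; python3 - <<'E'
from workcell import bot
import cv2
for c in("top","side"):
    im=bot.camera(c); cv2.imwrite(f"pics/{c}0.png",im[:,:,::-1])
    k=bot.get_calibration(c); print(c,k["intrinsics"],k["pose"])
    for t in("tile1_mid","board_grip","deck_top","control_top","isolator_grip","selector_grip"):
        print(t,[(round(d["confidence"],2),[round(float(x),1) for x in d["uv"]]) for d in bot.mark_of(c,t)])
print(bot.get_obs())
E
```

```text
pics
top [[395.12168585   0.         273.53760911]
 [  0.         395.12168585 206.54152644]
 [  0.           0.           1.        ]] [[-0.01166346 -0.99893955  0.04453925  0.37163328]
 [-0.99992784  0.01152374 -0.00339258 -0.01447829]
 [ 0.00287572 -0.04457561 -0.99900187  1.30300073]
 [ 0.          0.          0.          1.        ]]
tile1_mid [(0.89, [326.1, 211.7]), (0.39, [271.4, 189.6])]
board_grip [(0.62, [265.0, 121.3])]
deck_top []
control_top [(0.58, [335.5, 139.4]), (0.22, [354.9, 143.8]), (0.17, [215.8, 206.4])]
isolator_grip [(0.93, [321.6, 137.3])]
selector_grip [(0.68, [351.4, 141.3])]
side [[479.55780523   0.         275.08645643]
 [  0.         479.55780523 209.97694681]
 [  0.           0.           1.        ]] [[-0.77609484 -0.45741868  0.43410247 -0.15547943]
 [-0.6303398   0.58307411 -0.51253909  0.64001839]
 [-0.01866896 -0.671411   -0.74085001  1.09055801]
 [ 0.          0.          0.          1.        ]]
tile1_mid [(0.61, [312.2, 209.7]), (0.17, [151.5, 242.3])]
board_grip [(0.85, [197.0, 189.6]), (0.35, [263.7, 156.3])]
deck_top [(0.97, [151.4, 239.0])]
control_top [(0.9, [264.7, 156.9])]
isolator_grip [(0.95, [246.9, 152.8])]
selector_grip [(0.85, [270.2, 139.9])]
{'time': 0.7, 'q': array([-6.30251531e+01,  4.97934294e+00,  1.00791178e+01,  9.50998511e+01,
       -5.50521848e-04,  9.00008462e+01]), 'qd': array([ 0.09564137, -0.00184139,  0.09656002, -0.08514644,  0.08583737,
       -0.08142582]), 'joint_efforts': array([-7.41443400e-04, -5.19963312e+01,  4.64785588e+01,  1.30711840e-03,
       -1.62629944e-04, -6.43742339e-06]), 'ee_pos': array([ 0.24947718, -0.49016441,  0.23128799]), 'tcp_rot': array([-1.79999924e+02,  5.50522973e-04,  2.69740007e+01]), 'wrist_force': array([ 0.60348107,  0.54655645, -0.56854675]), 'torque': array([ 0.02982237, -0.02854771,  0.01231845]), 'opening': 0.08549872961027817}
```

```bash
python3 - <<'E'
import cv2
t=cv2.imread("pics/top0.png"); s=cv2.imread("pics/side0.png")
cv2.imwrite("pics/t0c.png",cv2.resize(t[60:330,130:490],None,fx=2.2,fy=2.2,interpolation=cv2.INTER_CUBIC))
cv2.imwrite("pics/s0c.png",cv2.resize(s[60:360,60:460],None,fx=2,fy=2,interpolation=cv2.INTER_CUBIC))
E
```

```text
(no output)
```

View pics/t0c.png

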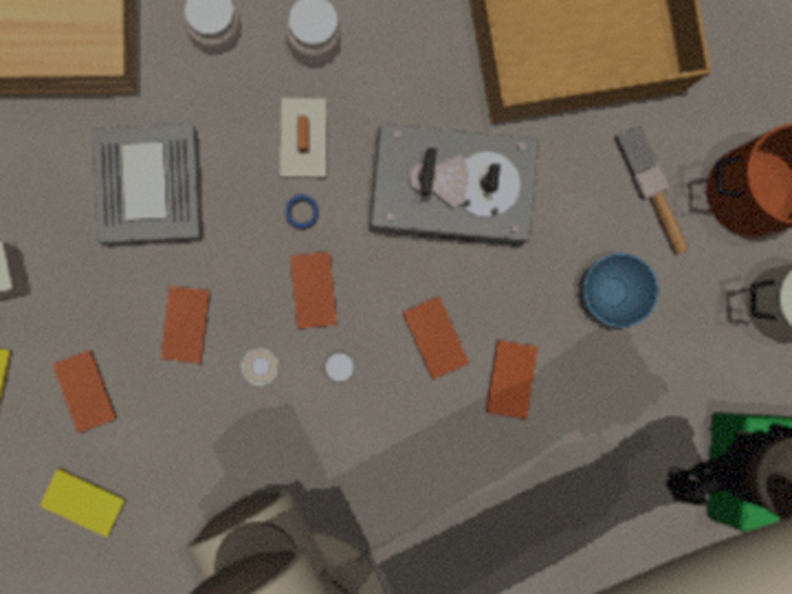

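View pics/s0c.png

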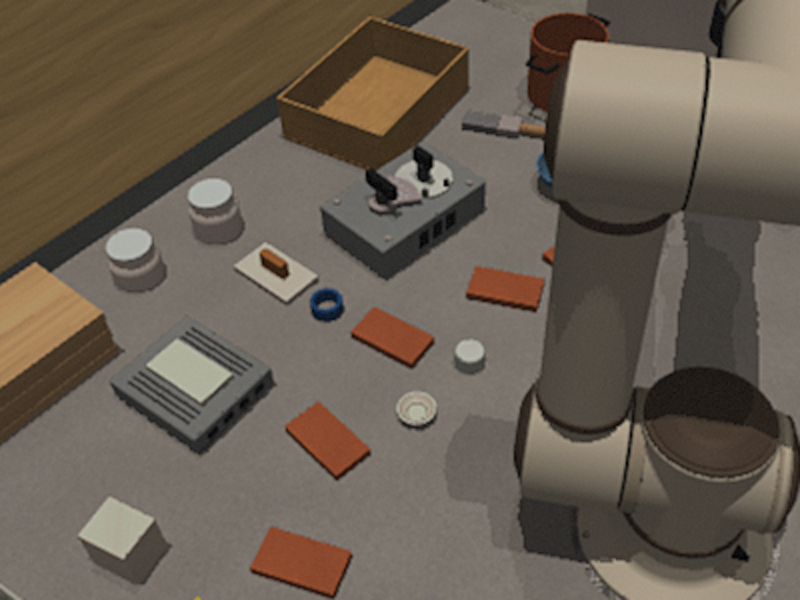

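Top view: five orange tiles at crop (185,325), (313,290), (436,338), (513,380) and (85,390). The setter is at (145,182), the board at (303,137) and the control box at (455,183). The yellow tiles are decoys. Next I'll fit the poses.

```bash
cat > vis.py <<'E'
import numpy as np, cv2, json
from scipy.optimize import least_squares
from workcell import bot
def cal(c):
    k=bot.get_calibration(c); return k["intrinsics"],np.linalg.inv(k["pose"])
def proj(c,P):
    K,T=cal(c); p=(T[:3,:3]@np.asarray(P,float).T+T[:3,3:]); p=K@p; return (p[:2]/p[2]).T
def ray(c,uv,z):
    k=bot.get_calibration(c); d=k["pose"][:3,:3]@np.linalg.inv(k["intrinsics"])@[*uv,1]; o=k["pose"][:3,3]
    return o+d*(z-o[2])/d[2]
def mom(cnt):
    m=cv2.moments(cnt.astype(np.float32)); a=m["m00"]
    return np.array([m["m10"]/a,m["m01"]/a,m["mu20"]/a/a*300,m["mu11"]/a/a*300]),abs(a)
def fit(c,cnt,size,zb):
    L,W,H=size; obs,A=mom(cnt)
    def hull(p):
        x,y,a=p; s,co=np.sin(a),np.cos(a)
        pts=[(x+co*u*L/2-s*v*W/2,y+s*u*L/2+co*v*W/2,z) for u in(-1,1) for v in(-1,1) for z in(zb,zb+H)]
        return cv2.convexHull(proj(c,pts).astype(np.float32))
    g=ray(c,obs[:2],zb+H/2); best=None
    for a in(0,.8,1.6,2.4):
        r=least_squares(lambda p:mom(hull(p))[0]-obs,[g[0],g[1],a],x_scale=[.01,.01,.1],diff_step=1e-4)
        if best is None or r.cost<best.cost: best=r
    x,y,a=best.x; a=(np.degrees(a)+90)%180-90
    return [round(x,4),round(y,4),round(a,1),"area_ratio",round(A/mom(hull(best.x))[1],2),"uv",[int(v) for v in obs[:2]]]
def contours(mask,amin=100):
    m=cv2.resize(mask.astype(np.uint8)*255,None,fx=4,fy=4,interpolation=cv2.INTER_CUBIC)
    m=(m>127).astype(np.uint8)
    cs,_=cv2.findContours(m,cv2.RETR_EXTERNAL,cv2.CHAIN_APPROX_NONE)
    return [cv2.convexHull(q).astype(float)/4-.375 for q in cs if cv2.contourArea(q)/16>amin]
def tiles(c,im,zb=0):
    h=cv2.cvtColor(im,cv2.COLOR_RGB2HSV); m=((h[...,0]<14)|(h[...,0]>175))&(h[...,1]>140)&(h[...,2]>60)
    return [r for r in (fit(c,q,(.11,.06,.015),zb) for q in contours(m)) if .8<r[4]<1.2]
def bright(c,im,centre,size,zb,win=30,sub=None):
    u,v=[int(t) for t in proj(c,[centre])[0]]; g=cv2.cvtColor(im,cv2.COLOR_RGB2GRAY); m=np.zeros_like(g)
    w=g[v-win:v+win,u-win:u+win]; t,b=cv2.threshold(w,0,1,cv2.THRESH_OTSU); m[v-win:v+win,u-win:u+win]=b
    return t,[fit(c,q,size,zb) for q in contours(m)]
def plan(x,y,z,yaw,grip,step=.038):
    o=bot.get_obs(); p=o["ee_pos"].copy(); a=np.radians(o["tcp_rot"][2]); d=np.array([x,y,z])-p
    da=(np.radians(yaw)-a+np.pi)%(2*np.pi)-np.pi
    n=max(1,int(np.ceil(max(np.linalg.norm(d)/step,abs(da)/.12)))); rows=[]
    for i in range(n):
        b=a+da*i/n; e=d/n*100
        rows.append([round(e[0]*np.cos(b)+e[1]*np.sin(b),2),round(e[0]*np.sin(b)-e[1]*np.cos(b),2),round(-e[2],2),0,0,round(-da/n,3),grip])
    print("t",round(o["time"],1),"at",o["ee_pos"].round(4),o["tcp_rot"].round(1),"open",round(o["opening"],4))
    for i in range(0,n,5): print(json.dumps([rows[i:i+5]]).replace(" ",""))
E
python3 - <<'E'
from vis import *
for c in("top","side"):
    im=bot.camera(c); print(c); [print(r) for r in tiles(c,im)]
    d=ray("side",(151.4,239),.05); print("setter",d.round(3),bright(c,im,d,(.11,.06,.010),.04))
    b=ray("side",(197,189.6),.027); print("board",b.round(3),bright(c,im,b,(.12,.07,.012),0))
E
```

```text
top
[np.float64(0.332), np.float64(0.3269), np.float64(19.5), 'area_ratio', 0.92, 'uv', [167, 237]]
[np.float64(0.3423), np.float64(-0.3081), np.float64(-10.5), 'area_ratio', 0.93, 'uv', [362, 232]]
[np.float64(0.4057), np.float64(-0.1958), np.float64(23.3), 'area_ratio', 0.92, 'uv', [327, 213]]
[np.float64(0.4296), np.float64(0.1768), np.float64(-7.7), 'area_ratio', 0.91, 'uv', [213, 207]]
[np.float64(0.479), np.float64(-0.0147), np.float64(3.5), 'area_ratio', 0.91, 'uv', [272, 191]]
setter [0.657 0.218 0.05 ] (132.0, [[np.float64(0.6383), np.float64(0.2309), np.float64(3.3), 'area_ratio', 0.98, 'uv', [194, 141]]])
board [ 0.714 -0.012  0.027] (134.0, [[np.float64(0.7106), np.float64(-0.001), np.float64(-1.4), 'area_ratio', 0.92, 'uv', [267, 121]]])
side
[np.float64(0.3329), np.float64(0.3231), np.float64(21.1), 'area_ratio', 0.9, 'uv', [210, 340]]
[np.float64(0.4317), np.float64(0.1726), np.float64(-6.8), 'area_ratio', 0.9, 'uv', [223, 279]]
[np.float64(0.4805), np.float64(-0.0208), np.float64(7.5), 'area_ratio', 0.86, 'uv', [255, 227]]
[np.float64(0.4073), np.float64(-0.2045), np.float64(23.5), 'area_ratio', 0.85, 'uv', [312, 203]]
setter [0.657 0.218 0.05 ] (132.0, [[np.float64(0.6413), np.float64(0.2244), np.float64(2.5), 'area_ratio', 0.93, 'uv', [154, 244]]])
board [ 0.714 -0.012  0.027] (92.0, [[np.float64(0.7415), np.float64(-0.0274), np.float64(-48.0), 'area_ratio', 5.22, 'uv', [195, 188]]])
```

```bash
python3 - <<'E'
from vis import *
plan(.4296,.1768,.12,-7.7,100,.041)
E
```

```text
t 0.8 at [ 0.2495 -0.4901  0.2313] [180.  -0.  27.] open 0.0859
[[[2.57,-2.85,0.62,0,0,0.034,100],[2.48,-2.93,0.62,0,0,0.034,100],[2.38,-3.01,0.62,0,0,0.034,100],[2.27,-3.09,0.62,0,0,0.034,100],[2.17,-3.17,0.62,0,0,0.034,100]]]
[[[2.06,-3.24,0.62,0,0,0.034,100],[1.95,-3.31,0.62,0,0,0.034,100],[1.84,-3.37,0.62,0,0,0.034,100],[1.72,-3.43,0.62,0,0,0.034,100],[1.61,-3.49,0.62,0,0,0.034,100]]]
[[[1.49,-3.54,0.62,0,0,0.034,100],[1.37,-3.59,0.62,0,0,0.034,100],[1.25,-3.63,0.62,0,0,0.034,100],[1.13,-3.67,0.62,0,0,0.034,100],[1.0,-3.71,0.62,0,0,0.034,100]]]
[[[0.88,-3.74,0.62,0,0,0.034,100],[0.75,-3.76,0.62,0,0,0.034,100],[0.62,-3.79,0.62,0,0,0.034,100]]]
```

```bash
python3 -m pendant '[[[2.57,-2.85,0.6,0,0,0.034,100],[2.48,-2.93,0.6,0,0,0.034,100],[2.38,-3.01,0.6,0,0,0.034,100],[2.27,-3.09,0.6,0,0,0.034,100],[2.17,-3.17,0.6,0,0,0.034,100]]]' 60
python3 -m pendant '[[[2.06,-3.24,0.6,0,0,0.034,100],[1.95,-3.31,0.6,0,0,0.034,100],[1.84,-3.37,0.6,0,0,0.034,100],[1.72,-3.43,0.6,0,0,0.034,100],[1.61,-3.49,0.6,0,0,0.034,100]]]'
python3 -m pendant '[[[1.49,-3.54,0.6,0,0,0.034,100],[1.37,-3.59,0.6,0,0,0.034,100],[1.25,-3.63,0.6,0,0,0.034,100],[1.13,-3.67,0.6,0,0,0.034,100],[1.0,-3.71,0.6,0,0,0.034,100]]]'
python3 -m pendant '[[[0.88,-3.74,0.6,0,0,0.034,100],[0.75,-3.76,0.6,0,0,0.034,100],[0.62,-3.79,0.6,0,0,0.034,100]]]'
python3 -c "
from vis import *
plan(.4296,.1768,.10,-7.7,100,.041)"
```

```text
time: 1.22
ee_pos: [0.2999, -0.3048, 0.1976]
tcp_rot: [-180.0, 0.1, 16.4]
wrist_force: [0.6, 0.2, 0.8]
opening: 0.0854
time: 1.63
ee_pos: [0.3538, -0.1122, 0.1667]
tcp_rot: [179.9, -0.1, 5.9]
wrist_force: [0.6, -0.3, -0.0]
opening: 0.0857
time: 2.05
ee_pos: [0.409, 0.0223, 0.138]
tcp_rot: [-177.4, -0.4, 1.3]
wrist_force: [-0.6, -1.5, 0.9]
opening: 0.0855
time: 2.3
ee_pos: [0.4329, 0.0466, 0.1274]
tcp_rot: [-173.1, 0.1, 1.7]
wrist_force: [0.9, -0.4, 0.8]
opening: 0.0857
t 2.3 at [0.4329 0.0466 0.1274] [-1.731e+02  1.000e-01  1.700e+00] open 0.0857
[[[0.01,-3.26,0.68,0,0,0.041,100],[-0.12,-3.25,0.68,0,0,0.041,100],[-0.25,-3.25,0.68,0,0,0.041,100],[-0.39,-3.23,0.68,0,0,0.041,100]]]
```

```bash
python3 -c "
from workcell import bot
o=bot.get_obs();print(o['q'].round(1),o['qd'].round(1),o['joint_efforts'].round(1))"
python3 -m pendant '[[[0,0,0,0,0,0,100],[0,0,0,0,0,0,100]]]'
python3 -c "
from workcell import bot
o=bot.get_obs();print(o['q'].round(1),o['qd'].round(1),o['joint_efforts'].round(1))"
```

```text
[  1.6 -11.6 -17.5  84.3   6.9 180. ] [ 1.2 14.8  7.9 -3.9 17.1 -0.1] [  0.5 -36.2  46.2   0.1  -0.1   0. ]
time: 2.47
ee_pos: [0.4339, 0.0457, 0.1263]
tcp_rot: [-173.0, 0.3, 1.4]
wrist_force: [0.0, 0.5, -0.0]
opening: 0.0854
[  1.4 -11.4 -17.4  84.3   7.  180. ] [-1.2  1.4  0.4 -0.3  0.9 -0. ] [  0.5 -33.9  46.9  -0.1   0.5  -0. ]
```

```bash
cat >> vis.py <<'E'
from scipy.spatial.transform import Rotation as Ro
def go(x,y,z,yaw,step=.038):
    """constant rows: n x [dx,dy,dz,ax,ay,az]"""
    o=bot.get_obs(); p=o["ee_pos"]; R=Ro.from_euler("xyz",o["tcp_rot"],degrees=True)
    a=np.arctan2(*R.as_matrix()[1::-1,0]); q1,q6=o["q"][0],o["q"][5]
    t6=(np.degrees(np.arctan2(y,x))+180-yaw+90)%180-90
    dq=(t6-q6)-(np.degrees(np.arctan2(y,x))-q1); da=-np.radians(dq)
    Rt=Ro.from_euler("xyz",[180,0,np.degrees(a)],degrees=True); tilt=(R.inv()*Rt).as_rotvec()
    d=np.array([x,y,z])-p; n=max(1,int(np.ceil(max(np.linalg.norm(d)/step,abs(da)/.11))))
    S=sum(Ro.from_euler("xyz",[180,0,np.degrees(a+da*i/n)],degrees=True).as_matrix() for i in range(n))
    e=np.linalg.solve(S,d)*100
    print("t",round(o["time"],1),"at",p.round(4),o["tcp_rot"].round(1),"open",round(o["opening"],4),"q6",q6.round(),"->",round(t6),
     "tilt",tilt[:2].round(3),"| n",n,"row",e.round(2),"az",round(-da/n,4))
E
python3 -c "
from vis import *
go(.4296,.1768,.10,-7.7)"
```

```text
t 2.5 at [0.4339 0.0457 0.1263] [-173.     0.3    1.4] open 0.0854 q6 180.0 -> 30 tilt [-0.123  0.005] | n 28 row [ 0.69 -0.1   0.09] az -0.1065
```

```bash
P='python3 -m pendant'
python3 -m pendant '[[[0,0,0,-0.11,0,-0.05,100],[0.7,-0.1,0.1,0,0,-0.107,100],[0.7,-0.1,0.1,0,0,-0.107,100],[0.7,-0.1,0.1,0,0,-0.107,100],[0.7,-0.1,0.1,0,0,-0.107,100]]]' |tail -4
for i in 1 2 3 4 5; do python3 -m pendant '[[[0.7,-0.1,0.1,0,0,-0.107,100],[0.7,-0.1,0.1,0,0,-0.107,100],[0.7,-0.1,0.1,0,0,-0.107,100],[0.7,-0.1,0.1,0,0,-0.107,100],[0.7,-0.1,0.1,0,0,-0.107,100]]]' >/dev/null; done
python3 -c "
from vis import *
go(.4296,.1768,.06,-7.7)"
```

```text
ee_pos: [0.4604, 0.0457, 0.1239]
tcp_rot: [-179.5, -0.2, 29.5]
wrist_force: [0.7, 0.8, 0.4]
opening: 0.0853
t 5.0 at [0.4104 0.1434 0.1069] [ 179.9    0.3 -171.9] open 0.0855 q6 11.0 -> 30 tilt [0.001 0.006] | n 3 row [-0.7   1.08  1.56] az 0.0919
```

```bash
python3 -m pendant '[[[-0.7,1.08,1.5,0,0,0.09,100],[-0.7,1.08,1.5,0,0,0.09,100],[-0.7,1.08,1.5,0,0,0.09,100]]]' |tail -4
python3 -c "
from vis import *
go(.4296,.1768,.006,-7.7)
im=bot.camera('top'); print(tiles('top',im)); cv2.imwrite('pics/t1.png',cv2.resize(im[150:270,150:310,::-1],None,fx=4,fy=4))"
```

```text
ee_pos: [0.4306, 0.1745, 0.0659]
tcp_rot: [179.7, 0.7, 172.8]
wrist_force: [-0.1, 0.0, -0.4]
opening: 0.0855
t 5.2 at [0.4306 0.1745 0.0659] [179.7   0.7 172.8] open 0.0855 q6 29.0 -> 30 tilt [0.005 0.012] | n 2 row [0.06 0.11 2.99] az 0.0045
[[np.float64(0.3425), np.float64(-0.3083), np.float64(-9.6), 'area_ratio', 0.93, 'uv', [362, 232]], [np.float64(0.4062), np.float64(-0.1958), np.float64(22.6), 'area_ratio', 0.93, 'uv', [327, 213]], [np.float64(0.4785), np.float64(-0.015), np.float64(4.4), 'area_ratio', 0.92, 'uv', [272, 191]]]
```

View pics/t1.png

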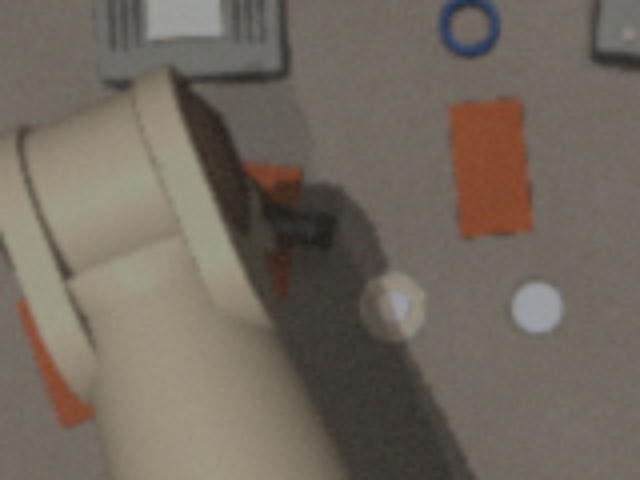

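The gripper straddles the tile with the fingers beside its middle, and the saucer at crop (393,310) is clear. Descending.

```bash
python3 -m pendant '[[[0.06,0.11,1.5,0.005,0.012,0.004,100],[0.06,0.11,1.5,0,0,0.004,100],[0,0,1.5,0,0,0,100],[0,0,1.2,0,0,0,100],[0,0,0,0,0,0,100]]]' 
python3 -c "
from vis import *
go(.4296,.1768,.004,-7.7)"
```

```text
time: 5.68
ee_pos: [0.4292, 0.1743, 0.0023]
tcp_rot: [-179.8, -0.3, 172.2]
wrist_force: [0.0, 0.4, 0.2]
opening: 0.0854
t 5.7 at [0.4292 0.1743 0.0023] [-179.8   -0.3  172.2] open 0.0854 q6 30.0 -> 30 tilt [-0.004 -0.006] | n 1 row [-0.    0.25 -0.17] az -0.0016
```

```bash
for i in 1 2; do python3 -m pendant '[[[0,0,0,0,0,0,0],[0,0,0,0,0,0,0],[0,0,0,0,0,0,0],[0,0,0,0,0,0,0]]]' 60; done
python3 -m pendant '[[[0,0,-1.5,0,0,0,0],[0,0,-3,0,0,0,0],[0,0,-3,0,0,0,0],[0,0,-3,0,0,0,0],[0,0,-2,0,0,0,0]]]'
python3 -c "
from vis import *
go(.6383,.2309,.12,3.3)"
```

```text
time: 6.02
ee_pos: [0.4296, 0.1729, 0.0043]
tcp_rot: [-179.8, -0.3, 172.3]
wrist_force: [-0.7, 0.2, -1.5]
opening: 0.0579
time: 6.35
ee_pos: [0.4303, 0.1729, 0.0057]
tcp_rot: [-179.8, -0.2, 172.3]
wrist_force: [-0.1, -0.6, -2.7]
opening: 0.0581
time: 6.77
ee_pos: [0.4271, 0.1719, 0.1295]
tcp_rot: [-179.5, -0.8, 172.4]
wrist_force: [0.2, 0.1, -0.9]
opening: 0.058
t 6.8 at [0.4271 0.1719 0.1295] [-179.5   -0.8  172.4] open 0.058 q6 30.0 -> 17 tilt [-0.009 -0.014] | n 6 row [-3.47  1.17  0.16] az -0.0318
```

```bash
python3 -m pendant '[[[-3.5,1.1,0.2,-0.009,-0.014,-0.032,0],[-3.5,1.1,0.2,0,0,-0.032,0],[-3.5,1.1,0.2,0,0,-0.032,0],[-3.5,1.1,0.2,0,0,-0.032,0],[-3.5,1.1,0.2,0,0,-0.032,0]]]' |tail -4
python3 -m pendant '[[[-3.3,0.9,0.2,0,0,-0.032,0],[0,0,0,0,0,0,0]]]' |tail -4
python3 -c "
from vis import *
go(.640,.227,.08,3.0)
for c in('top','side'):
    im=bot.camera(c); print(c,tiles(c,im,.11)); cv2.imwrite('pics/p1%s.png'%c,im[:,:,::-1])"
```

```text
ee_pos: [0.6102, 0.2165, 0.1301]
tcp_rot: [179.7, 0.7, -178.0]
wrist_force: [0.9, 0.8, -0.7]
opening: 0.0581
ee_pos: [0.6487, 0.2282, 0.1232]
tcp_rot: [179.8, 0.6, -176.0]
wrist_force: [0.1, 0.3, -2.7]
opening: 0.0581
t 7.3 at [0.6487 0.2282 0.1232] [ 179.8    0.6 -176. ] open 0.0581 q6 15.0 -> 17 tilt [0.003 0.01 ] | n 2 row [ 0.44 -0.03  2.16] az 0.0087
top []
side []
```

```bash
python3 -m pendant '[[[0.44,-0.03,2.1,0.003,0.01,0.009,0],[0.44,-0.03,2.1,0,0,0.009,0],[0,0,0,0,0,0,0]]]' |tail -4
python3 -c "
from vis import *
go(.640,.227,.057,3.0)"
```

```text
ee_pos: [0.6349, 0.2258, 0.085]
tcp_rot: [179.9, 0.1, -177.2]
wrist_force: [-1.5, 0.1, -2.3]
opening: 0.0578
t 7.7 at [0.6349 0.2258 0.085 ] [ 1.799e+02  1.000e-01 -1.772e+02] open 0.0578 q6 17.0 -> 17 tilt [0.001 0.002] | n 1 row [-0.51  0.09  2.8 ] az -0.0043
```

```bash
python3 -m pendant '[[[-0.3,0.05,1.2,0,0,0,0],[-0.2,0.04,1.0,0,0,0,0],[0,0,0.3,0,0,0,0],[0,0,0,0,0,0,0]]]' |tail -4
python3 -c "
from vis import *
go(.640,.227,.057,3.0)"
```

```text
ee_pos: [0.6393, 0.2269, 0.063]
tcp_rot: [179.9, 0.3, -177.2]
wrist_force: [0.6, -0.3, -1.2]
opening: 0.0581
t 8.0 at [0.6393 0.2269 0.063 ] [ 179.9    0.3 -177.2] open 0.0581 q6 17.0 -> 17 tilt [0.002 0.006] | n 1 row [-0.07  0.    0.6 ] az -0.0037
```

```bash
python3 -m pendant '[[[-0.05,0,0.5,0.002,0.005,0,0],[0,0,0.1,0,0,0,0],[0,0,0,0,0,0,0]]]' |tail -4
python3 -m pendant '[[[0,0,0,0,0,0,100],[0,0,0,0,0,0,100],[0,0,0,0,0,0,100],[0,0,0,0,0,0,100]]]'
python3 -m pendant '[[[0,0,-2,0,0,0,100],[0,0,-3,0,0,0,100],[0,0,-3,0,0,0,100],[2,2,-3,0,0,0,100],[3,2,0,0,0,0,100]]]' |tail -4
python3 -c "
from vis import *
go(.332,.325,.09,19.5)"
```

```text
ee_pos: [0.6406, 0.2271, 0.0585]
tcp_rot: [179.9, 0.2, -177.2]
wrist_force: [-0.2, -0.7, -2.1]
opening: 0.0581
time: 8.62
ee_pos: [0.6416, 0.2275, 0.0603]
tcp_rot: [179.9, 0.3, -177.2]
wrist_force: [0.3, -0.3, -0.7]
opening: 0.0858
ee_pos: [0.5906, 0.2619, 0.1717]
tcp_rot: [180.0, 0.1, -177.5]
wrist_force: [1.1, 1.9, 1.1]
opening: 0.0851
t 9.0 at [0.5906 0.2619 0.1717] [ 1.800e+02  1.000e-01 -1.775e+02] open 0.0851 q6 21.0 -> 25 tilt [0.    0.002] | n 8 row [3.06 1.34 1.02] az -0.0372
```

```bash
python3 -m pendant '[[[3,1.3,1,0,0,-0.037,100],[3,1.3,1,0,0,-0.037,100],[3,1.3,1,0,0,-0.037,100],[3,1.3,1,0,0,-0.037,100],[3,1.3,1,0,0,-0.037,100]]]' |tail -4
python3 -m pendant '[[[3,1.3,1,0,0,-0.037,100],[2.8,1.2,0.8,0,0,-0.037,100],[0,0,0,0,0,0,100]]]' |tail -4
python3 -c "
from vis import *
go(.332,.325,.06,19.5)
for c in('top','side'):
    im=bot.camera(c); print(c);[print(r) for r in tiles(c,im,.05)];[print(' table',r) for r in tiles(c,im,0)]; cv2.imwrite('pics/p2%s.png'%c,im[:,:,::-1])
    if c=='side': cv2.imwrite('pics/p2c.png',cv2.resize(im[180:400,60:320,::-1],None,fx=3,fy=2.7,interpolation=2))"
```

```text
ee_pos: [0.4316, 0.313, 0.1257]
tcp_rot: [179.8, 0.9, -166.6]
wrist_force: [0.2, 0.5, 1.6]
opening: 0.0854
ee_pos: [0.3617, 0.3232, 0.105]
tcp_rot: [179.8, 0.8, -161.9]
wrist_force: [0.3, -0.5, 0.2]
opening: 0.0854
t 9.7 at [0.3617 0.3232 0.105 ] [ 179.8    0.8 -161.9] open 0.0854 q6 24.0 -> 25 tilt [0.003 0.014] | n 2 row [1.38 0.56 2.25] az -0.0121
top
[np.float64(0.3433), np.float64(-0.2967), np.float64(-10.7), 'area_ratio', 0.86, 'uv', [362, 232]]
[np.float64(0.4052), np.float64(-0.1887), np.float64(22.5), 'area_ratio', 0.86, 'uv', [327, 212]]
[np.float64(0.4747), np.float64(-0.015), np.float64(4.3), 'area_ratio', 0.85, 'uv', [272, 191]]
[np.float64(0.6413), np.float64(0.2282), np.float64(1.0), 'area_ratio', 0.89, 'uv', [194, 140]]
 table [np.float64(0.3422), np.float64(-0.3081), np.float64(-10.7), 'area_ratio', 0.93, 'uv', [362, 232]]
 table [np.float64(0.4065), np.float64(-0.1957), np.float64(22.5), 'area_ratio', 0.93, 'uv', [327, 212]]
 table [np.float64(0.4788), np.float64(-0.015), np.float64(4.2), 'area_ratio', 0.92, 'uv', [272, 191]]
 table [np.float64(0.6521), np.float64(0.238), np.float64(1.0), 'area_ratio', 0.96, 'uv', [194, 140]]
side
[np.float64(0.3103), np.float64(0.3377), np.float64(20.6), 'area_ratio', 0.82, 'uv', [210, 340]]
[np.float64(0.6053), np.float64(-0.6259), np.float64(-63.8), 'area_ratio', 1.07, 'uv', [337, 102]]
 table [np.float64(0.3328), np.float64(0.3231), np.float64(20.6), 'area_ratio', 0.9, 'uv', [210, 340]]
 table [np.float64(0.4803), np.float64(-0.0206), np.float64(6.7), 'area_ratio', 0.86, 'uv', [255, 227]]
 table [np.float64(0.6421), np.float64(-0.687), np.float64(-63.8), 'area_ratio', 1.18, 'uv', [337, 102]]
```

View pics/p2c.png

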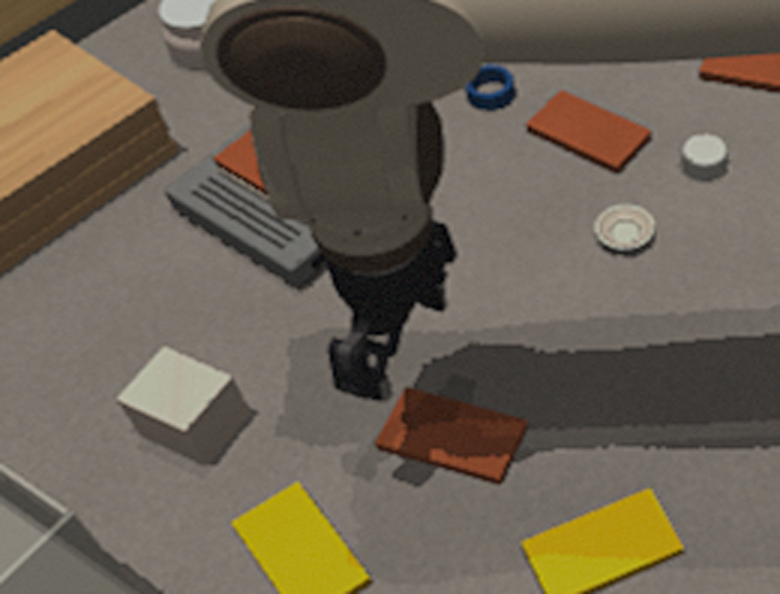

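The side view shows the tool beyond the tile at crop (450,435). Comparing the deck before and after placing in the top image.

```bash
python3 -c "
import cv2,numpy as np
a=cv2.imread('pics/top0.png')[110:172,165:230];b=cv2.imread('pics/p2top.png')[110:172,165:230]
cv2.imwrite('pics/cmp.png',cv2.resize(np.hstack([a,b]),None,fx=6,fy=6,interpolation=cv2.INTER_NEAREST))"
python3 -m pendant '[[[1.4,0.56,2.2,0.003,0.014,-0.012,100],[1.1,0.4,2,0,0,-0.01,100],[0,0,0,0,0,0,100]]]' |tail -4
python3 -c "
from vis import *
go(.332,.325,.004,20)"
```

```text
ee_pos: [0.3428, 0.3268, 0.0665]
tcp_rot: [179.8, 0.6, -161.0]
wrist_force: [-0.7, -1.1, -0.9]
opening: 0.0854
t 10.1 at [0.3428 0.3268 0.0665] [ 179.8    0.6 -161. ] open 0.0854 q6 25.0 -> 24 tilt [0.003 0.011] | n 2 row [0.54 0.09 3.13] az -0.0084
```

View pics/cmp.png

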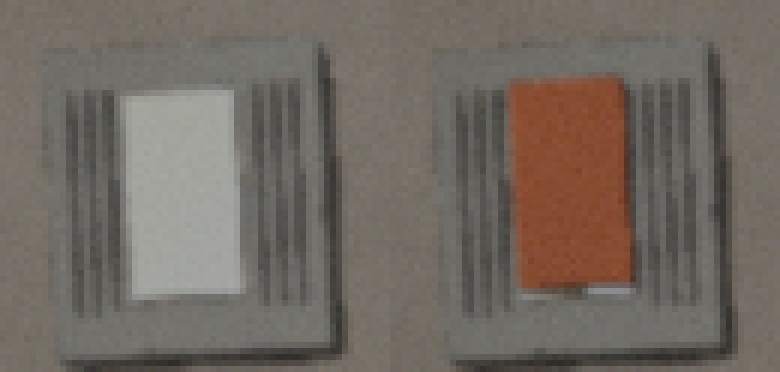

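Tile 1 sits about 4 mm too far toward +x, with a white strip showing at crop (575,292). That's inside the 8 mm tolerance, so I'll aim later tiles at x≈0.637.

```bash
python3 -m pendant '[[[0.54,0.09,2,0.003,0.011,-0.008,100],[0.3,0.05,2,0,0,-0.004,100],[0,0,1.2,0,0,0,100],[0,0,0,0,0,0,100]]]' |tail -4
python3 -c "
from vis import *
go(.3325,.325,.003,20)"
```

```text
ee_pos: [0.3407, 0.3272, 0.0173]
tcp_rot: [179.9, 0.4, -160.6]
wrist_force: [-1.5, 0.1, -0.2]
opening: 0.0854
t 10.4 at [0.3407 0.3272 0.0173] [ 179.9    0.4 -160.6] open 0.0854 q6 24.0 -> 24 tilt [0.002 0.007] | n 1 row [0.84 0.07 1.43] az -0.0096
```

```bash
python3 -m pendant '[[[0.8,0.07,0.7,0.002,0.007,-0.01,100],[0.2,0,0.5,0,0,0,100],[0,0,0,0,0,0,100]]]' |tail -4
python3 -c "
from vis import *
go(.3325,.325,.003,20)"
```

```text
ee_pos: [0.3331, 0.325, 0.0069]
tcp_rot: [179.9, 0.1, -160.1]
wrist_force: [-0.9, -0.1, 0.4]
opening: 0.0853
t 10.6 at [0.3331 0.325  0.0069] [ 1.799e+02  1.000e-01 -1.601e+02] open 0.0853 q6 24.0 -> 24 tilt [0.001 0.001] | n 1 row [0.05 0.02 0.39] az -0.0015
```

```bash
python3 -m pendant '[[[0,0,0.3,0,0,0,100],[0,0,0,0,0,0,0],[0,0,0,0,0,0,0],[0,0,0,0,0,0,0],[0,0,0,0,0,0,0]]]'
python3 -m pendant '[[[0,0,0,0,0,0,0],[0,0,0,0,0,0,0],[0,0,0,0,0,0,0],[0,0,0,0,0,0,0]]]'
python3 -m pendant '[[[0,0,-1.5,0,0,0,0],[0,0,-3,0,0,0,0],[0,0,-3,0,0,0,0],[0,0,-3,0,0,0,0],[0,0,-1,0,0,0,0]]]'
python3 -c "
from vis import *
go(.6375,.2285,.13,3)"
```

```text
time: 11.05
ee_pos: [0.3345, 0.3261, 0.0066]
tcp_rot: [179.9, 0.3, -160.1]
wrist_force: [-0.5, 0.0, -2.9]
opening: 0.0574
time: 11.38
ee_pos: [0.3343, 0.3259, 0.0063]
tcp_rot: [179.9, 0.3, -160.1]
wrist_force: [0.4, -0.6, -2.1]
opening: 0.0575
time: 11.8
ee_pos: [0.3313, 0.323, 0.1206]
tcp_rot: [-179.9, -0.3, -160.1]
wrist_force: [-0.1, 0.7, -1.5]
opening: 0.0575
t 11.8 at [0.3313 0.323  0.1206] [-179.9   -0.3 -160.1] open 0.0575 q6 24.0 -> 17 tilt [-0.002 -0.005] | n 9 row [-3.11 -1.76 -0.1 ] az 0.0328
```

```bash
python3 -m pendant '[[[-3.1,-1.76,-0.1,0,0,0.033,0],[-3.1,-1.76,-0.1,0,0,0.033,0],[-3.1,-1.76,-0.1,0,0,0.033,0],[-3.1,-1.76,-0.1,0,0,0.033,0],[-3.1,-1.76,-0.1,0,0,0.033,0]]]' |tail -4
python3 -m pendant '[[[-3.1,-1.76,-0.1,0,0,0.033,0],[-3.1,-1.76,-0.1,0,0,0.033,0],[-2.8,-1.5,-0.1,0,0,0.033,0],[0,0,0,0,0,0,0]]]' |tail -4
python3 -c "
from vis import *
go(.638,.2285,.09,3)"
```

```text
ee_pos: [0.5071, 0.2838, 0.1274]
tcp_rot: [179.9, -0.0, -169.3]
wrist_force: [0.7, 1.1, -1.9]
opening: 0.0571
ee_pos: [0.6127, 0.2427, 0.1235]
tcp_rot: [-180.0, -0.2, -175.6]
wrist_force: [-0.2, 0.6, -1.9]
opening: 0.0571
t 12.6 at [0.6127 0.2427 0.1235] [-180.    -0.2 -175.6] open 0.0571 q6 17.0 -> 17 tilt [-0.001 -0.004] | n 2 row [-1.21 -0.8   1.67] az 0.0122
```

```bash
python3 -m pendant '[[[-1.2,-0.8,1.6,0,0,0.012,0],[-1.1,-0.7,1.5,0,0,0.012,0],[0,0,0,0,0,0,0],[0,0,0,0,0,0,0]]]' |tail -4
python3 -c "
from vis import *
go(.638,.2285,.072,3)"
```

```text
ee_pos: [0.6385, 0.2269, 0.0851]
tcp_rot: [-179.9, -0.5, -177.2]
wrist_force: [-0.8, 1.1, -1.5]
opening: 0.0573
t 12.9 at [0.6385 0.2269 0.0851] [-179.9   -0.5 -177.2] open 0.0573 q6 17.0 -> 17 tilt [-0.002 -0.009] | n 1 row [0.04 0.16 1.31] az -0.0039
```

```bash
python3 -m pendant '[[[0,-0.16,0.7,-0.002,-0.009,0,0],[0,0,0.6,0,0,0,0],[0,0,0.1,0,0,0,0],[0,0,0,0,0,0,0]]]' |tail -4
python3 -c "
from vis import *
go(.638,.2285,.072,3)"
```

```text
ee_pos: [0.6374, 0.2263, 0.0717]
tcp_rot: [-180.0, 0.1, -177.1]
wrist_force: [0.5, 0.1, -1.7]
opening: 0.0574
t 13.2 at [0.6374 0.2263 0.0717] [-1.800e+02  1.000e-01 -1.771e+02] open 0.0574 q6 17.0 -> 17 tilt [-0.     0.001] | n 1 row [-0.07  0.22 -0.03] az -0.0021
```

```bash
python3 -m pendant '[[[0,0.2,0,0,0,0,0],[0,0.05,0,0,0,0,0],[0,0,0,0,0,0,0]]]' |tail -4
python3 -m pendant '[[[0,0,0,0,0,0,100],[0,0,0,0,0,0,100],[0,0,0,0,0,0,100],[0,0,0,0,0,0,100]]]'
python3 -m pendant '[[[0,0,-2,0,0,0,100],[0,0,-3,0,0,0,100],[0,0,-3,0,0,0,100],[3,-2,-1,0,0,0,100],[3,-2,0,0,0,0,100]]]' |tail -4
python3 -c "
from vis import *
go(.4787,-.017,.10,4.5)"
```

```text
ee_pos: [0.6362, 0.2303, 0.0725]
tcp_rot: [180.0, 0.1, -177.0]
wrist_force: [-0.7, -0.3, -3.2]
opening: 0.0573
time: 13.8
ee_pos: [0.6363, 0.2313, 0.0736]
tcp_rot: [179.9, 0.2, -176.9]
wrist_force: [0.1, -0.5, 0.1]
opening: 0.0853
ee_pos: [0.5814, 0.1901, 0.1627]
tcp_rot: [180.0, -0.1, -176.8]
wrist_force: [-0.1, -0.4, 0.9]
opening: 0.0852
t 14.2 at [0.5814 0.1901 0.1627] [ 1.800e+02 -1.000e-01 -1.768e+02] open 0.0852 q6 15.0 -> -7 tilt [ 0.    -0.001] | n 7 row [ 1.66 -2.86  0.9 ] az -0.0033
```

```bash
python3 -m pendant '[[[1.7,-2.9,0.9,0,0,-0.003,100],[1.7,-2.9,0.9,0,0,-0.003,100],[1.7,-2.9,0.9,0,0,-0.003,100],[1.7,-2.9,0.9,0,0,-0.003,100],[1.7,-2.9,0.9,0,0,-0.003,100]]]' |tail -4
python3 -m pendant '[[[1.4,-2.4,0.9,0,0,-0.003,100],[1,-1.5,1,0,0,-0.003,100],[0,0,0,0,0,0,100],[0,0,0,0,0,0,100]]]' |tail -4
python3 -c "
from vis import *
go(.4787,-.017,.05,4.5)
im=bot.camera('top'); 
for z in (.065,0):
  for r in tiles('top',im,z): print(z,r)
cv2.imwrite('pics/p3top.png',im[:,:,::-1])
im=cv2.imread('pics/p3top.png'); a=cv2.imread('pics/top0.png')
cv2.imwrite('pics/cmp2.png',cv2.resize(np.hstack([a[105:172,165:230],im[105:172,165:230]]),None,fx=6,fy=6,interpolation=0))
s=bot.camera('side');[print('side',r) for r in tiles('side',s,0)];[print('side pile',r) for r in tiles('side',s,.065)]
"
```

```text
ee_pos: [0.5029, 0.0375, 0.1206]
tcp_rot: [179.9, 0.5, -175.7]
wrist_force: [0.8, -0.7, 1.0]
opening: 0.0852
ee_pos: [0.4776, -0.0099, 0.1004]
tcp_rot: [179.9, 0.6, -175.6]
wrist_force: [0.1, -0.0, 0.9]
opening: 0.0856
t 15.0 at [ 0.4776 -0.0099  0.1004] [ 179.9    0.6 -175.6] open 0.0856 q6 -6.0 -> -7 tilt [0.001 0.01 ] | n 2 row [-0.03 -0.36  2.52] az -0.0011
0.065 [np.float64(0.3442), np.float64(-0.2935), np.float64(-9.3), 'area_ratio', 0.85, 'uv', [362, 231]]
0.065 [np.float64(0.4042), np.float64(-0.1867), np.float64(23.8), 'area_ratio', 0.83, 'uv', [327, 213]]
0.065 [np.float64(0.6362), np.float64(0.2295), np.float64(1.4), 'area_ratio', 1.02, 'uv', [193, 140]]
0 [np.float64(0.3428), np.float64(-0.3083), np.float64(-9.3), 'area_ratio', 0.94, 'uv', [362, 231]]
0 [np.float64(0.4059), np.float64(-0.1958), np.float64(23.8), 'area_ratio', 0.93, 'uv', [327, 213]]
0 [np.float64(0.6502), np.float64(0.2424), np.float64(1.4), 'area_ratio', 1.14, 'uv', [193, 140]]
side [np.float64(0.6887), np.float64(0.2021), np.float64(2.5), 'area_ratio', 1.02, 'uv', [151, 239]]
side [np.float64(0.4075), np.float64(-0.2045), np.float64(23.4), 'area_ratio', 0.85, 'uv', [312, 203]]
side [np.float64(0.3433), np.float64(-0.3152), np.float64(-7.9), 'area_ratio', 0.84, 'uv', [350, 191]]
side pile [np.float64(0.6381), np.float64(0.2283), np.float64(2.5), 'area_ratio', 0.9, 'uv', [151, 239]]
```

View pics/cmp2.png

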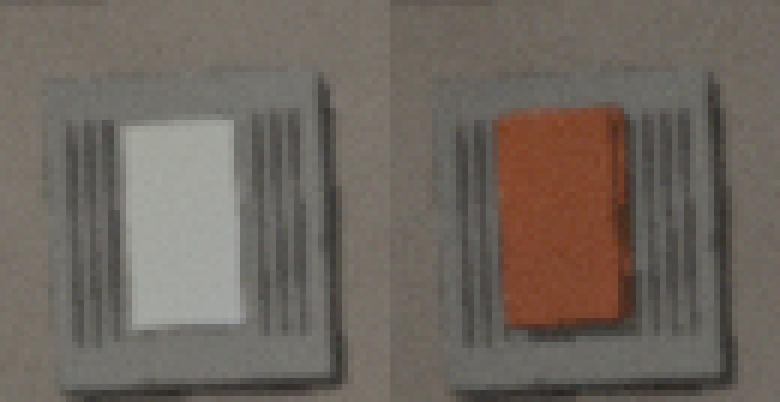

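Tile 2 is about 2 mm off toward −x/+y, which is fine. The target stays at (0.6375, 0.228). On to tile 3.

```bash
python3 -m pendant '[[[-0.1,-0.4,2.4,0.001,0.01,-0.005,100],[-0.1,-0.3,2.4,0,0,0,100],[0,-0.1,2,0,0,0,100],[0,0,1,0,0,0,100],[0,0,0,0,0,0,100]]]' |tail -4
python3 -c "
from vis import *
go(.4793,-.017,.004,5)"
```

```text
ee_pos: [0.4867, -0.0128, 0.0239]
tcp_rot: [180.0, 0.4, -174.9]
wrist_force: [-0.1, -1.0, 0.2]
opening: 0.0857
t 15.5 at [ 0.4867 -0.0128  0.0239] [ 180.     0.4 -174.9] open 0.0857 q6 -7.0 -> -7 tilt [0.    0.008] | n 1 row [ 0.78 -0.35  1.99] az 0.0012
```

```bash
python3 -m pendant '[[[0.6,-0.3,0.9,0,0.005,0,100],[0.4,-0.2,0.8,0,0,0,100],[0,0,0.5,0,0,0,100],[0,0,0,0,0,0,100]]]' |tail -4
python3 -c "
from vis import *
go(.4793,-.017,.004,5)"
```

```text
ee_pos: [0.4782, -0.0177, 0.0024]
tcp_rot: [-180.0, 0.3, -174.8]
wrist_force: [0.6, 0.1, 0.2]
opening: 0.0854
t 15.8 at [ 0.4782 -0.0177  0.0024] [-180.     0.3 -174.8] open 0.0854 q6 -7.0 -> -7 tilt [-0.     0.004] | n 1 row [-0.11  0.06 -0.16] az 0.0036
```

```bash
python3 -m pendant '[[[-0.1,0,-0.2,0,0.004,0,0],[0,0,0,0,0,0,0],[0,0,0,0,0,0,0],[0,0,0,0,0,0,0],[0,0,0,0,0,0,0]]]'
python3 -m pendant '[[[0,0,0,0,0,0,0],[0,0,0,0,0,0,0],[0,0,0,0,0,0,0],[0,0,0,0,0,0,0]]]'
python3 -m pendant '[[[0,0,-1.5,0,0,0,0],[0,0,-3,0,0,0,0],[0,0,-3,0,0,0,0],[0,0,-3,0,0,0,0],[0,0,-2,0,0,0,0]]]'
python3 -c "
from vis import *
go(.6375,.228,.14,3)"
```

```text
time: 16.23
ee_pos: [0.4808, -0.0177, 0.0074]
tcp_rot: [-180.0, 0.2, -174.8]
wrist_force: [-0.2, -0.3, -1.3]
opening: 0.0578
time: 16.57
ee_pos: [0.4807, -0.0177, 0.0072]
tcp_rot: [-180.0, 0.2, -174.8]
wrist_force: [-0.3, -0.3, -2.3]
opening: 0.0576
time: 16.98
ee_pos: [0.476, -0.0176, 0.1302]
tcp_rot: [179.9, -0.5, -174.8]
wrist_force: [-0.4, 0.4, -1.9]
opening: 0.0572
t 17.0 at [ 0.476  -0.0176  0.1302] [ 179.9   -0.5 -174.8] open 0.0572 q6 -7.0 -> 17 tilt [ 0.001 -0.009] | n 8 row [-2.24  2.91 -0.12] az 0.0048
```

```bash
python3 -m pendant '[[[-2.2,2.9,-0.1,0,-0.009,0.005,0],[-2.2,2.9,-0.1,0,0,0.005,0],[-2.2,2.9,-0.1,0,0,0.005,0],[-2.2,2.9,-0.1,0,0,0.005,0],[-2.2,2.9,-0.1,0,0,0.005,0]]]' |tail -4
python3 -m pendant '[[[-2.2,2.9,-0.1,0,0,0.005,0],[-2,2.6,-0.1,0,0,0.005,0],[-0.8,1,0,0,0,0.005,0],[0,0,0,0,0,0,0],[0,0,0,0,0,0,0]]]' |tail -4
python3 -c "
from vis import *
go(.6385,.228,.1,3)"
```

```text
ee_pos: [0.5784, 0.136, 0.1441]
tcp_rot: [-180.0, 0.6, -176.9]
wrist_force: [0.7, 0.0, -1.6]
opening: 0.0575
ee_pos: [0.6288, 0.2139, 0.1431]
tcp_rot: [180.0, 0.5, -177.4]
wrist_force: [0.3, -0.0, -1.4]
opening: 0.0572
t 17.8 at [0.6288 0.2139 0.1431] [ 180.     0.5 -177.4] open 0.0572 q6 16.0 -> 17 tilt [0.    0.009] | n 2 row [-0.52  0.68  2.16] az -0.0038
```

```bash
python3 -m pendant '[[[-0.5,0.7,1.8,0,0.009,0,0],[-0.5,0.6,1.6,0,0,0,0],[0,0,0.6,0,0,0,0],[0,0,0,0,0,0,0],[0,0,0,0,0,0,0]]]' |tail -4
python3 -c "
from vis import *
go(.6385,.228,.0885,3)"
```

```text
ee_pos: [0.637, 0.2242, 0.1012]
tcp_rot: [-179.9, -0.1, -177.5]
wrist_force: [-0.0, -0.3, -2.0]
opening: 0.0573
t 18.2 at [0.637  0.2242 0.1012] [-1.799e+02 -1.000e-01 -1.775e+02] open 0.0573 q6 17.0 -> 17 tilt [-0.001 -0.002] | n 1 row [-0.17  0.37  1.27] az -0.0094
```

```bash
python3 -m pendant '[[[-0.1,0.35,0.6,0,0,-0.009,0],[-0.1,0.1,0.5,0,0,0,0],[0,0,0.1,0,0,0,0],[0,0,0,0,0,0,0]]]' |tail -4
python3 -c "
from vis import *
go(.6385,.228,.0885,3)"
```

```text
ee_pos: [0.6389, 0.2277, 0.0905]
tcp_rot: [-180.0, 0.1, -177.1]
wrist_force: [-0.1, 0.6, -0.7]
opening: 0.0571
t 18.6 at [0.6389 0.2277 0.0905] [-1.800e+02  1.000e-01 -1.771e+02] open 0.0571 q6 17.0 -> 17 tilt [-0.001  0.001] | n 1 row [0.04 0.04 0.2 ] az -0.001
```

```bash
python3 -m pendant '[[[0.02,0.02,0.2,0,0,0,0],[0,0,0.05,0,0,0,0],[0,0,0,0,0,0,0]]]' |tail -4
python3 -m pendant '[[[0,0,0,0,0,0,100],[0,0,0,0,0,0,100],[0,0,0,0,0,0,100],[0,0,0,0,0,0,100]]]' |tail -4
python3 -m pendant '[[[0,0,-2,0,0,0,100],[0,0,-3,0,0,0,100],[0,0,-3,0,0,0,100],[3,-2.5,-1,0,0,0,100],[3,-2.5,0,0,0,0,100]]]' |tail -4
python3 -c "
from vis import *
go(.406,-.1985,.12,23.5)"
```

```text
ee_pos: [0.6389, 0.2278, 0.0886]
tcp_rot: [-180.0, 0.1, -177.1]
wrist_force: [1.0, 0.5, -1.4]
opening: 0.0572
ee_pos: [0.6395, 0.2281, 0.0901]
tcp_rot: [180.0, 0.2, -177.1]
wrist_force: [0.3, -1.2, -0.7]
opening: 0.0854
ee_pos: [0.5854, 0.178, 0.179]
tcp_rot: [-180.0, 0.1, -176.9]
wrist_force: [-0.7, -0.5, 0.9]
opening: 0.0854
t 19.6 at [0.5854 0.178  0.179 ] [-1.800e+02  1.000e-01 -1.769e+02] open 0.0854 q6 14.0 -> -50 tilt [-0.     0.001] | n 12 row [ 2.15 -2.76  0.49] az -0.0296
```

```bash
for i in 1 2; do python3 -m pendant '[[[2.15,-2.76,0.5,0,0,-0.03,100],[2.15,-2.76,0.5,0,0,-0.03,100],[2.15,-2.76,0.5,0,0,-0.03,100],[2.15,-2.76,0.5,0,0,-0.03,100],[2.15,-2.76,0.5,0,0,-0.03,100]]]' |tail -4;done
python3 -m pendant '[[[1.7,-2,0.5,0,0,-0.02,100],[0.5,-0.5,0.5,0,0,0,100],[0,0,0,0,0,0,100],[0,0,0,0,0,0,100]]]' |tail -4
python3 -c "
from vis import *
go(.406,-.199,.05,23.5)
im=bot.camera('top'); s=bot.camera('side'); cv2.imwrite('pics/p4top.png',im[:,:,::-1])
for z in (.08,0):
  for r in tiles('top',im,z): print(z,r)
  for r in tiles('side',s,z): print('side',z,r)
"
```

```text
ee_pos: [0.4912, 0.0254, 0.1564]
tcp_rot: [-180.0, 0.5, -167.7]
wrist_force: [-0.4, 0.2, 0.1]
opening: 0.0854
ee_pos: [0.4212, -0.1427, 0.1318]
tcp_rot: [-179.7, 0.9, -158.5]
wrist_force: [1.6, -0.4, -0.1]
opening: 0.0855
ee_pos: [0.4071, -0.1805, 0.122]
tcp_rot: [-179.5, 0.9, -157.6]
wrist_force: [-0.3, 0.0, 0.4]
opening: 0.0857
t 20.7 at [ 0.4071 -0.1805  0.122 ] [-179.5    0.9 -157.6] open 0.0857 q6 -46.0 -> -50 tilt [-0.009  0.016] | n 2 row [ 0.41 -0.83  3.6 ] az -0.0101
0.08 [np.float64(0.6352), np.float64(0.2272), np.float64(2.7), 'area_ratio', 1.03, 'uv', [193, 139]]
side 0.08 [np.float64(0.6341), np.float64(0.2298), np.float64(-2.3), 'area_ratio', 1.13, 'uv', [151, 237]]
0 [np.float64(0.6525), np.float64(0.2431), np.float64(2.7), 'area_ratio', 1.18, 'uv', [193, 139]]
side 0 [np.float64(0.4074), np.float64(-0.2046), np.float64(24.5), 'area_ratio', 0.83, 'uv', [312, 203]]
```

```bash
python3 -m pendant '[[[0.4,-0.8,2.5,-0.009,0.016,-0.01,100],[0.4,-0.6,2.5,0,0,-0.01,100],[0,-0.2,2.2,0,0,0,100],[0,0,0.5,0,0,0,100],[0,0,0,0,0,0,100]]]' |tail -4
python3 -c "
from vis import *
go(.4065,-.199,.004,23.5)"
```

```text
ee_pos: [0.4116, -0.1936, 0.0458]
tcp_rot: [-179.8, 0.2, -155.9]
wrist_force: [-0.2, -0.6, 0.8]
opening: 0.085
t 21.2 at [ 0.4116 -0.1936  0.0458] [-179.8    0.2 -155.9] open 0.085 q6 -49.0 -> -50 tilt [-0.003  0.004] | n 2 row [ 0.34 -0.14  2.09] az 0.0053
```

```bash
python3 -m pendant '[[[0.34,-0.25,1.9,-0.003,0.004,0.005,100],[0.3,-0.2,1.7,0,0,0.004,100],[0.1,-0.1,0.5,0,0,0,100],[0,0,0,0,0,0,100]]]' |tail -4
python3 -c "
from vis import *
go(.4065,-.199,.004,23.5)"
```

```text
ee_pos: [0.4106, -0.1997, 0.0087]
tcp_rot: [-179.8, 0.2, -156.1]
wrist_force: [-0.0, -0.6, 0.5]
opening: 0.0854
t 21.6 at [ 0.4106 -0.1997  0.0087] [-179.8    0.2 -156.1] open 0.0854 q6 -50.0 -> -50 tilt [-0.003  0.003] | n 1 row [0.35 0.23 0.47] az 0.0062
```

```bash
python3 -m pendant '[[[0.5,0.2,0.4,-0.002,0.003,0.005,100],[0.1,0.05,0.1,0,0,0,100],[0,0,0,0,0,0,100]]]' |tail -4
python3 -m pendant '[[[0,0,0,0,0,0,0],[0,0,0,0,0,0,0],[0,0,0,0,0,0,0],[0,0,0,0,0,0,0],[0,0,0,0,0,0,0]]]'
python3 -m pendant '[[[0,0,0,0,0,0,0],[0,0,0,0,0,0,0],[0,0,0,0,0,0,0]]]'
python3 -m pendant '[[[0,0,-1.5,0,0,0,0],[0,0,-3,0,0,0,0],[0,0,-3,0,0,0,0],[0,0,-3,0,0,0,0],[0,0,-2.5,0,0,0,0]]]'
python3 -c "
from vis import *
go(.6375,.228,.155,3)"
```

```text
ee_pos: [0.4055, -0.1996, 0.0068]
tcp_rot: [-179.8, 0.1, -156.4]
wrist_force: [-0.8, -0.3, -0.3]
opening: 0.0855
time: 22.25
ee_pos: [0.4067, -0.2, 0.0102]
tcp_rot: [-179.6, 0.3, -156.4]
wrist_force: [-0.2, -0.5, -2.1]
opening: 0.0555
time: 22.5
ee_pos: [0.4065, -0.1999, 0.0098]
tcp_rot: [-179.6, 0.3, -156.4]
wrist_force: [1.0, -0.3, -1.2]
opening: 0.0556
time: 22.92
ee_pos: [0.4015, -0.1974, 0.1369]
tcp_rot: [179.7, -0.3, -156.4]
wrist_force: [0.0, -0.3, -2.2]
opening: 0.0552
t 22.9 at [ 0.4015 -0.1974  0.1369] [ 179.7   -0.3 -156.4] open 0.0552 q6 -50.0 -> 17 tilt [ 0.005 -0.004] | n 13 row [-2.57  2.75 -0.14] az 0.0277
```

```bash
for i in 1 2; do python3 -m pendant '[[[-2.57,2.75,-0.14,0,0,0.028,0],[-2.57,2.75,-0.14,0,0,0.028,0],[-2.57,2.75,-0.14,0,0,0.028,0],[-2.57,2.75,-0.14,0,0,0.028,0],[-2.57,2.75,-0.14,0,0,0.028,0]]]' |tail -4;done
python3 -m pendant '[[[-2.3,2.5,-0.1,0,0,0.025,0],[-1.8,2,-0.1,0,0,0.02,0],[0,0,0,0,0,0,0],[0,0,0,0,0,0,0]]]' |tail -4
python3 -c "
from vis import *
go(.6375,.228,.12,3)"
```

```text
ee_pos: [0.4777, -0.0254, 0.1515]
tcp_rot: [-179.8, 0.2, -165.5]
wrist_force: [0.6, -1.3, -1.8]
opening: 0.0551
ee_pos: [0.5794, 0.1442, 0.1586]
tcp_rot: [-179.8, 0.3, -173.9]
wrist_force: [0.8, -1.0, -1.1]
opening: 0.0555
ee_pos: [0.6195, 0.2031, 0.1563]
tcp_rot: [-179.8, 0.1, -176.3]
wrist_force: [-0.1, -0.1, -2.2]
opening: 0.0552
t 24.1 at [0.6195 0.2031 0.1563] [-1.798e+02  1.000e-01 -1.763e+02] open 0.0552 q6 15.0 -> 17 tilt [-0.003  0.002] | n 2 row [-0.97  1.19  1.81] az 0.0058
```

```bash
python3 -m pendant '[[[-0.9,1.2,1.6,-0.003,0.002,0.006,0],[-0.8,1,1.4,0,0,0.005,0],[-0.2,0.3,0.3,0,0,0,0],[0,0,0,0,0,0,0],[0,0,0,0,0,0,0]]]' |tail -4
python3 -c "
from vis import *
go(.6375,.228,.106,3)"
```

```text
ee_pos: [0.6367, 0.2283, 0.1205]
tcp_rot: [-179.9, -0.2, -177.0]
wrist_force: [1.1, 0.2, -1.6]
opening: 0.0553
t 24.5 at [0.6367 0.2283 0.1205] [-179.9   -0.2 -177. ] open 0.0553 q6 17.0 -> 17 tilt [-0.001 -0.003] | n 1 row [-0.08 -0.04  1.45] az -0.0002
```

```bash
python3 -m pendant '[[[-0.06,-0.02,0.8,0,-0.002,0,0],[0,0,0.6,0,0,0,0],[0,0,0.2,0,0,0,0],[0,0,0,0,0,0,0]]]' |tail -4
python3 -c "
from vis import *
go(.6375,.228,.106,3)"
```

```text
ee_pos: [0.6371, 0.2261, 0.1052]
tcp_rot: [-179.9, 0.1, -177.1]
wrist_force: [0.8, 0.5, -1.0]
opening: 0.0554
t 24.8 at [0.6371 0.2261 0.1052] [-1.799e+02  1.000e-01 -1.771e+02] open 0.0554 q6 17.0 -> 17 tilt [-0.001  0.001] | n 1 row [-0.05  0.19 -0.08] az -0.0016
```

```bash
python3 -m pendant '[[[0,0.15,0,0,0,0,0],[0,0,0,0,0,0,0]]]' |tail -4
python3 -m pendant '[[[0,0,0,0,0,0,100],[0,0,0,0,0,0,100],[0,0,0,0,0,0,100],[0,0,0,0,0,0,100]]]' |tail -4
python3 -m pendant '[[[0,0,-2,0,0,0,100],[0,0,-3,0,0,0,100],[0,0,-3,0,0,0,100],[3,-2.5,-1,0,0,0,100],[3,-2.5,0,0,0,0,100]]]' |tail -4
python3 -c "
from vis import *
go(.343,-.311,.12,-9.5)"
```

```text
ee_pos: [0.637, 0.2272, 0.1057]
tcp_rot: [-179.9, 0.1, -177.1]
wrist_force: [-0.7, -0.2, -2.3]
opening: 0.0551
ee_pos: [0.6377, 0.2275, 0.1077]
tcp_rot: [-180.0, 0.3, -177.1]
wrist_force: [-0.6, -0.9, 0.3]
opening: 0.0855
ee_pos: [0.5839, 0.1778, 0.1964]
tcp_rot: [-179.9, 0.1, -176.9]
wrist_force: [-1.3, -0.6, -0.1]
opening: 0.0854
t 25.8 at [0.5839 0.1778 0.1964] [-1.799e+02  1.000e-01 -1.769e+02] open 0.0854 q6 14.0 -> -33 tilt [-0.001  0.001] | n 15 row [ 1.45 -3.34  0.51] az 0.0146
```

```bash
for i in 1 2 ; do python3 -m pendant '[[[1.45,-3.34,0.5,0,0,0.015,100],[1.45,-3.34,0.5,0,0,0.015,100],[1.45,-3.34,0.5,0,0,0.015,100],[1.45,-3.34,0.5,0,0,0.015,100],[1.45,-3.34,0.5,0,0,0.015,100]]]' |tail -4;done
python3 -c "
from vis import *
go(.343,-.311,.12,-9.5)
im=bot.camera('top'); s=bot.camera('side'); cv2.imwrite('pics/p5top.png',im[:,:,::-1])
for z in (.095,0):
  for r in tiles('top',im,z): print(z,r)
  for r in tiles('side',s,z): print('side',z,r)
a=cv2.imread('pics/top0.png')
cv2.imwrite('pics/cmp3.png',cv2.resize(np.hstack([a[105:172,165:230],im[105:172,165:230,::-1]]),None,fx=6,fy=6,interpolation=0))
"
```

```text
ee_pos: [0.5125, 0.0059, 0.1744]
tcp_rot: [180.0, 0.5, 179.0]
wrist_force: [0.3, 0.5, -0.5]
opening: 0.0853
ee_pos: [0.4278, -0.1642, 0.1494]
tcp_rot: [180.0, 0.9, 174.6]
wrist_force: [-0.1, -0.7, 0.0]
opening: 0.0853
t 26.6 at [ 0.4278 -0.1642  0.1494] [180.    0.9 174.6] open 0.0853 q6 -16.0 -> -33 tilt [0.001 0.016] | n 5 row [ 1.32 -3.12  0.59] az 0.0142
0.095 [np.float64(0.6347), np.float64(0.2264), np.float64(2.0), 'area_ratio', 1.02, 'uv', [192, 139]]
0 [np.float64(0.6555), np.float64(0.2455), np.float64(2.0), 'area_ratio', 1.19, 'uv', [192, 139]]
```

View pics/cmp3.png

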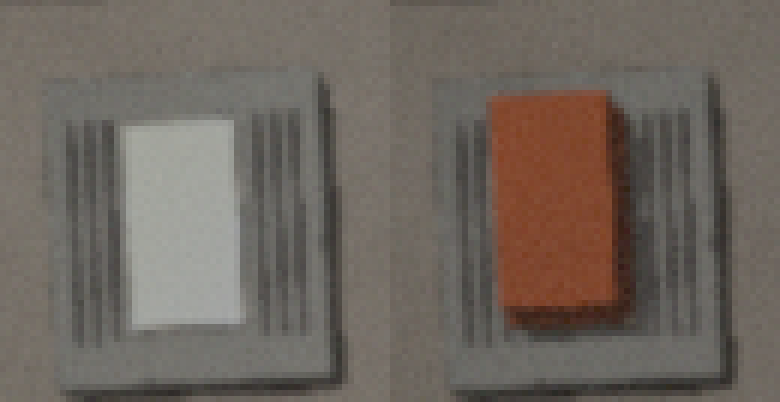

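Pile of four is square (top face centre at crop (553,200); about 2 mm toward −y from ideal). Fetching the last tile.

```bash
python3 -m pendant '[[[1.3,-3.1,0.6,0,0.016,0.015,100],[1.3,-3.1,0.6,0,0,0.015,100],[1.3,-3.1,0.6,0,0,0.015,100],[1.3,-3,0.6,0,0,0.015,100],[0.6,-1.5,0.3,0,0,0.01,100]]]' |tail -4
python3 -m pendant '[[[0,0,0,0,0,0,100],[0,0,0,0,0,0,100]]]'|tail -4
python3 -c "
from vis import *
go(.343,-.311,.05,-9.5)
im=bot.camera('top'); s=bot.camera('side')
print(tiles('top',im),tiles('side',s))"
```

```text
ee_pos: [0.3517, -0.2989, 0.1236]
tcp_rot: [-179.9, 0.2, 170.4]
wrist_force: [0.5, -0.1, 0.3]
opening: 0.0854
ee_pos: [0.3504, -0.3009, 0.1235]
tcp_rot: [-179.9, 0.2, 170.1]
wrist_force: [0.6, -0.1, -0.3]
opening: 0.0855
t 27.3 at [ 0.3504 -0.3009  0.1235] [-179.9    0.2  170.1] open 0.0855 q6 -31.0 -> -33 tilt [-0.001  0.004] | n 2 row [ 0.28 -0.56  3.68] az -0.0032
[] []
```

```bash
python3 -m pendant '[[[0.28,-0.56,2.5,-0.001,0.004,-0.003,100],[0.28,-0.5,2.5,0,0,0,100],[0.2,-0.1,2.5,0,0,0,100],[0.1,0,1.5,0,0,0,100],[0,0,0,0,0,0,100]]]' |tail -4
python3 -c "
from vis import *
go(.343,-.311,.004,-9.5)"
```

```text
ee_pos: [0.3465, -0.3072, 0.034]
tcp_rot: [-179.8, 0.4, 171.0]
wrist_force: [-0.3, -0.1, -0.5]
opening: 0.0855
t 27.8 at [ 0.3465 -0.3072  0.034 ] [-179.8    0.4  171. ] open 0.0855 q6 -33.0 -> -33 tilt [-0.003  0.007] | n 1 row [ 0.29 -0.43  3.  ] az 0.0086
```

```bash
python3 -m pendant '[[[0.3,-0.4,1.4,-0.003,0.007,0.008,100],[0.25,-0.25,1.3,0,0,0,100],[0.1,-0.1,0.4,0,0,0,100],[0,0,0,0,0,0,100]]]' |tail -4
python3 -c "
from vis import *
go(.343,-.311,.004,-9.5)"
```

```text
ee_pos: [0.3417, -0.3127, 0.0035]
tcp_rot: [-179.9, 0.1, 170.8]
wrist_force: [-0.5, 0.5, 0.6]
opening: 0.0853
t 28.1 at [ 0.3417 -0.3127  0.0035] [-1.799e+02  1.000e-01  1.708e+02] open 0.0853 q6 -33.0 -> -33 tilt [-0.001  0.002] | n 1 row [-0.1   0.18 -0.05] az 0.0051
```

```bash
python3 -m pendant '[[[-0.1,0.1,-0.1,0,0,0.005,0],[0,0,0,0,0,0,0],[0,0,0,0,0,0,0],[0,0,0,0,0,0,0],[0,0,0,0,0,0,0]]]' |tail -4
python3 -m pendant '[[[0,0,0,0,0,0,0],[0,0,0,0,0,0,0],[0,0,0,0,0,0,0],[0,0,0,0,0,0,0]]]'
python3 -m pendant '[[[0,0,-1.5,0,0,0,0],[0,0,-3,0,0,0,0],[0,0,-3,0,0,0,0],[0,0,-3,0,0,0,0],[0,0,-3,0,0,0,0]]]'
python3 -c "
from vis import *
go(.6375,.2285,.17,3)"
```

```text
ee_pos: [0.345, -0.3126, 0.0082]
tcp_rot: [-179.8, 0.3, 170.5]
wrist_force: [0.9, -0.9, -2.1]
opening: 0.0573
time: 28.87
ee_pos: [0.345, -0.3126, 0.0083]
tcp_rot: [-179.8, 0.3, 170.5]
wrist_force: [-0.7, -0.2, -1.8]
opening: 0.0573
time: 29.28
ee_pos: [0.3407, -0.3088, 0.14]
tcp_rot: [179.7, -0.4, 170.5]
wrist_force: [0.4, -0.7, -1.4]
opening: 0.0574
t 29.3 at [ 0.3407 -0.3088  0.14  ] [179.7  -0.4 170.5] open 0.0574 q6 -33.0 -> 17 tilt [ 0.005 -0.007] | n 17 row [-1.55  3.27 -0.18] az -0.0128
```

```bash
for i in 1 2 3; do python3 -m pendant '[[[-1.55,3.27,-0.18,0,0,-0.013,0],[-1.55,3.27,-0.18,0,0,-0.013,0],[-1.55,3.27,-0.18,0,0,-0.013,0],[-1.55,3.27,-0.18,0,0,-0.013,0],[-1.55,3.27,-0.18,0,0,-0.013,0]]]' |tail -4;done
python3 -m pendant '[[[-1.3,2.8,-0.1,0,0,-0.01,0],[0,0,0,0,0,0,0],[0,0,0,0,0,0,0]]]' |tail -4
python3 -c "
from vis import *
go(.639,.2285,.133,3)"
```

```text
ee_pos: [0.4434, -0.1602, 0.1579]
tcp_rot: [-179.9, 0.2, 173.6]
wrist_force: [0.3, -0.6, -2.1]
opening: 0.0574
ee_pos: [0.5378, 0.0048, 0.1674]
tcp_rot: [-179.8, 0.3, 177.4]
wrist_force: [0.8, -0.3, -2.2]
opening: 0.0574
ee_pos: [0.6207, 0.1763, 0.1752]
tcp_rot: [-179.8, 0.2, -178.6]
wrist_force: [0.8, -0.5, -1.8]
opening: 0.0569
ee_pos: [0.6348, 0.2135, 0.1728]
tcp_rot: [-179.8, 0.1, -177.6]
wrist_force: [-0.3, -0.8, -2.2]
opening: 0.0575
t 30.8 at [0.6348 0.2135 0.1728] [-1.798e+02  1.000e-01 -1.776e+02] open 0.0575 q6 16.0 -> 17 tilt [-0.003  0.001] | n 2 row [-0.24  0.74  1.99] az -0.0052
```

```bash
python3 -m pendant '[[[-0.25,0.8,1.8,-0.003,0,-0.005,0],[-0.2,0.7,1.6,0,0,-0.005,0],[0,0.2,0.4,0,0,0,0],[0,0,0,0,0,0,0],[0,0,0,0,0,0,0]]]' |tail -4
python3 -c "
from vis import *
go(.639,.2285,.119,3)"
```

```text
ee_pos: [0.6381, 0.2288, 0.1333]
tcp_rot: [-179.9, -0.0, -177.1]
wrist_force: [-1.0, -0.7, -1.6]
opening: 0.0565
t 31.2 at [0.6381 0.2288 0.1333] [-179.9   -0.  -177.1] open 0.0565 q6 17.0 -> 17 tilt [-0.001 -0.   ] | n 1 row [-0.09 -0.03  1.43] az -0.0018
```

```bash
python3 -m pendant '[[[-0.05,0.1,0.7,0,0,0,0],[0,0.05,0.5,0,0,0,0],[0,0,0,0,0,0,0]]]'
python3 -c "
from vis import *
go(.639,.2285,.119,3)
s=bot.camera('side'); cv2.imwrite('pics/s5.png',cv2.resize(s[150:300,80:280,::-1],None,fx=4,fy=4,interpolation=2))"
```

```text
time: 31.45
ee_pos: [0.6391, 0.2286, 0.1231]
tcp_rot: [-180.0, 0.1, -177.2]
wrist_force: [0.2, -0.1, -2.4]
opening: 0.0572
t 31.4 at [0.6391 0.2286 0.1231] [-1.800e+02  1.000e-01 -1.772e+02] open 0.0572 q6 17.0 -> 17 tilt [-0.001  0.003] | n 1 row [ 0.01 -0.01  0.41] az -0.0042
```

View pics/s5.png

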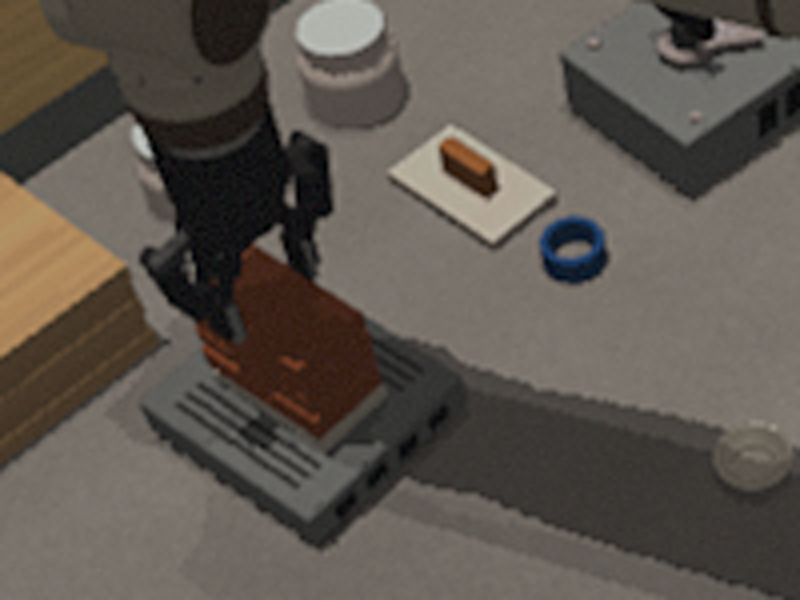

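Side view: the tile is held level just above the pile (crop (290,330)), and the board still sits at crop (470,185). Lowering and releasing.

```bash
python3 -m pendant '[[[0,0,0.35,0,0,0,0],[0,0,0.1,0,0,0,0],[0,0,0,0,0,0,0]]]' |tail -4
python3 -m pendant '[[[0,0,0,0,0,0,100],[0,0,0,0,0,0,100],[0,0,0,0,0,0,100],[0,0,0,0,0,0,100]]]' |tail -4
python3 -m pendant '[[[0,0,-2,0,0,0,100],[0,0,-3,0,0,0,100],[0,0,-3,0,0,0,100],[2,-3.5,-1,0,0,0,100],[2,-3.5,0,0,0,0,100]]]' |tail -4
python3 -m pendant '[[[2,-3.5,0,0,0,0,100],[2,-3.5,0,0,0,0,100],[2,-3.5,0,0,0,0,100],[0,0,0,0,0,0,100],[0,0,0,0,0,0,100]]]' |tail -4
python3 -c "
from vis import *
im=bot.camera('top'); s=bot.camera('side'); cv2.imwrite('pics/p6top.png',im[:,:,::-1])
for c,i in(('top',im),('side',s)):
  for r in tiles(c,i,.11): print(c,r)
  print(bot.mark_of(c,'board_grip')[:2])
print(bright('top',im,(.712,-.005,0),(.12,.07,.012),0))
a=cv2.imread('pics/top0.png')
cv2.imwrite('pics/cmp4.png',cv2.resize(np.hstack([a[100:172,165:230],im[100:172,165:230,::-1],im[100:172,240:300,::-1]]),None,fx=4,fy=4,interpolation=0))
"
```

```text
ee_pos: [0.6395, 0.2282, 0.1198]
tcp_rot: [-180.0, 0.2, -177.3]
wrist_force: [0.8, 0.3, -1.0]
opening: 0.0571
ee_pos: [0.6401, 0.2285, 0.1212]
tcp_rot: [180.0, 0.4, -177.3]
wrist_force: [0.1, -0.3, 1.0]
opening: 0.0856
ee_pos: [0.605, 0.1609, 0.2107]
tcp_rot: [-180.0, 0.2, -176.9]
wrist_force: [0.6, -1.3, 0.3]
opening: 0.0857
ee_pos: [0.5467, 0.0445, 0.2141]
tcp_rot: [-180.0, 0.6, -177.0]
wrist_force: [1.1, -0.1, -0.0]
opening: 0.0854
top [np.float64(0.6345), np.float64(0.2301), np.float64(6.2), 'area_ratio', 0.89, 'uv', [190, 138]]
[{'uv': [267.7, 119.9], 'confidence': 0.55}]
[{'uv': [198.1, 190.9], 'confidence': 0.57}]
(119.0, [[np.float64(0.7129), np.float64(-0.0243), np.float64(2.0), 'area_ratio', 0.29, 'uv', [274, 121]], [np.float64(0.7257), np.float64(0.0737), np.float64(3.1), 'area_ratio', 0.77, 'uv', [244, 117]], [np.float64(0.699), np.float64(0.0414), np.float64(-8.7), 'area_ratio', 1.6, 'uv', [254, 125]]])
```

View pics/cmp4.png

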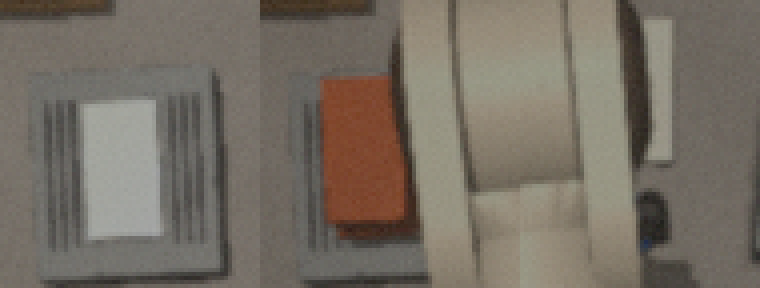

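```bash
python3 -c "
from vis import *
s=bot.camera('side'); 
for m in bot.mark_of('side','board_grip')[:1]: print(ray('side',m['uv'],.027))
im=cv2.imread('pics/top0.png')[:,:,::-1]; h=cv2.cvtColor(np.ascontiguousarray(im),cv2.COLOR_RGB2HSV)[105:140,255:280]
m=np.zeros((420,560),bool); m[105:140,255:280]=(h[...,1]>90)
for q in contours(m,5): o=mom(q)[0]; print('bar top cam',ray('top',o[:2],.036),o[:2])
hs=cv2.cvtColor(s,cv2.COLOR_RGB2HSV)
m=np.zeros((420,560),bool); m[175:205,180:215]=(hs[...,1]>90)[175:205,180:215]
for q in contours(m,5): o=mom(q)[0]; print('bar side',ray('side',o[:2],.03),o[:2])
go(.7115,-.004,.1,-1.4)"
```

```text
[ 0.71049169 -0.01347258  0.027     ]
bar top cam [ 0.70734961 -0.00148566  0.036     ] [267.19698428 120.54299005]
bar side [ 0.70735913 -0.00383223  0.03      ] [196.56912929 191.30633245]
t 33.2 at [0.5475 0.0468 0.213 ] [-179.9    0.4 -176.8] open 0.0854 q6 2.0 -> 1 tilt [-0.001  0.008] | n 6 row [-2.71 -0.91  1.88] az 0.0133
```

```bash
python3 -m pendant '[[[-2.7,-0.9,1.8,0,0.008,0.013,100],[-2.7,-0.9,1.8,0,0,0.013,100],[-2.7,-0.9,1.8,0,0,0.013,100],[-2.6,-0.9,1.8,0,0,0.013,100],[-2,-0.6,1.5,0,0,0.013,100]]]' |tail -4
python3 -m pendant '[[[0,0,0,0,0,0,100],[0,0,0,0,0,0,100]]]' |tail -4
python3 -c "
from vis import *
go(.709,-.003,.06,-1.4)"
```

```text
ee_pos: [0.6822, 0.0144, 0.1284]
tcp_rot: [180.0, 0.4, 179.9]
wrist_force: [0.7, 0.7, 0.5]
opening: 0.0851
ee_pos: [0.6841, 0.015, 0.1206]
tcp_rot: [180.0, -0.0, 179.9]
wrist_force: [-0.4, 0.6, 0.9]
opening: 0.0855
t 33.8 at [0.6841 0.015  0.1206] [180.   -0.  179.9] open 0.0855 q6 1.0 -> 1 tilt [ 0. -0.] | n 2 row [-1.25 -0.89  3.03] az 0.0111
```

```bash
python3 -m pendant '[[[-1.2,-0.9,2.4,0,0,0.011,100],[-1.1,-0.8,2.2,0,0,0.011,100],[-0.2,-0.2,1,0,0,0,100],[0,0,0,0,0,0,100],[0,0,0,0,0,0,100]]]' |tail -4
python3 -c "
from vis import *
go(.709,-.003,.018,-1.4)
s=bot.camera('side'); cv2.imwrite('pics/s6.png',cv2.resize(s[130:250,130:290,::-1],None,fx=4,fy=4,interpolation=2))"
```

```text
ee_pos: [0.7089, -0.0001, 0.0654]
tcp_rot: [179.9, 0.0, 178.9]
wrist_force: [-0.2, -0.4, 0.3]
opening: 0.0855
t 34.2 at [ 7.089e-01 -1.000e-04  6.540e-02] [179.9   0.  178.9] open 0.0855 q6 1.0 -> 1 tilt [0.001 0.   ] | n 2 row [-0.01 -0.14  2.37] az 0.0029
```

View pics/s6.png

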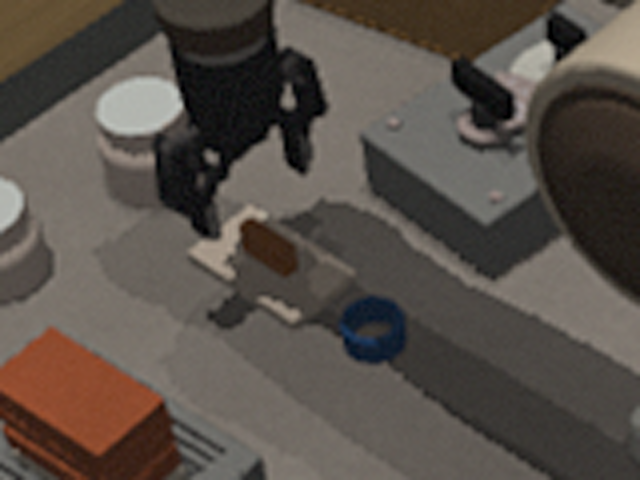

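The fingers straddle the bar at crop (270,245) and the pile is standing. Descend and grip the bar.

```bash
python3 -m pendant '[[[0,-0.15,1.8,0,0,0.003,100],[0,-0.15,1.5,0,0,0,100],[0,0,1,0,0,0,100],[0,0,0,0,0,0,100]]]' |tail -4
python3 -c "
from vis import *
go(.709,-.003,.018,-1.4)"
```

```text
ee_pos: [0.7102, -0.0006, 0.0299]
tcp_rot: [179.9, 0.6, 178.9]
wrist_force: [0.3, -0.4, -0.8]
opening: 0.0855
t 34.6 at [ 7.102e-01 -6.000e-04  2.990e-02] [179.9   0.6 178.9] open 0.0855 q6 1.0 -> 1 tilt [0.001 0.01 ] | n 1 row [ 0.11 -0.24  1.19] az 0.0059
```

```bash
python3 -m pendant '[[[0.1,-0.2,0.7,0.001,0.01,0.004,100],[0,0,0.5,0,0,0,100],[0,0,0.1,0,0,0,100],[0,0,0,0,0,0,100]]]' |tail -4
python3 -m pendant '[[[0,0,0,0,0,0,0],[0,0,0,0,0,0,0],[0,0,0,0,0,0,0],[0,0,0,0,0,0,0],[0,0,0,0,0,0,0]]]' 80|tail -4
python3 -m pendant '[[[0,0,0,0,0,0,0],[0,0,0,0,0,0,0],[0,0,0,0,0,0,0],[0,0,0,0,0,0,0],[0,0,0,0,0,0,0]]]' 80
```

```text
ee_pos: [0.71, -0.0018, 0.0201]
tcp_rot: [180.0, 0.2, 178.7]
wrist_force: [0.5, 0.1, -0.4]
opening: 0.0856
ee_pos: [0.7107, -0.0018, 0.0216]
tcp_rot: [180.0, 0.3, 178.7]
wrist_force: [0.0, 0.9, -0.3]
opening: 0.0255
time: 35.77
ee_pos: [0.7109, -0.0019, 0.0221]
tcp_rot: [180.0, 0.3, 178.7]
wrist_force: [-0.1, -0.6, 0.9]
opening: 0.0139
```

```bash
python3 -m pendant '[[[0,0,-1.5,0,0,0,0],[0,0,-3,0,0,0,0],[0,0,-3,0,0,0,0],[0,0,-3,0,0,0,0],[0,0,-3,0,0,0,0]]]'
python3 -m pendant '[[[1,0,-3,0,0,0,0],[1,0,-2,0,0,0,0],[1,0,0,0,0,0,0],[0,0,0,0,0,0,0]]]' |tail -4
python3 -c "
from vis import *
go(.6385,.229,.19,3)"
```

```text
time: 36.18
ee_pos: [0.7046, -0.002, 0.1477]
tcp_rot: [180.0, -1.0, 178.7]
wrist_force: [1.4, -0.4, -3.6]
opening: 0.0142
ee_pos: [0.6757, -0.0013, 0.2056]
tcp_rot: [180.0, -0.7, 178.7]
wrist_force: [0.0, 0.2, -4.3]
opening: 0.0141
t 36.5 at [ 0.6757 -0.0013  0.2056] [180.   -0.7 178.7] open 0.0141 q6 1.0 -> 17 tilt [ 0.    -0.011] | n 7 row [0.5  3.3  0.22] az -0.0106
```

```bash
python3 -m pendant '[[[0.5,3.3,0.2,0,-0.011,-0.011,0],[0.5,3.3,0.2,0,0,-0.011,0],[0.5,3.3,0.2,0,0,-0.011,0],[0.5,3.3,0.2,0,0,-0.011,0],[0.5,3.3,0.2,0,0,-0.011,0]]]' |tail -4
python3 -m pendant '[[[0.5,3.2,0.2,0,0,-0.011,0],[0.2,1.2,0,0,0,-0.01,0],[0,0,0,0,0,0,0],[0,0,0,0,0,0,0],[0,0,0,0,0,0,0]]]' |tail -4
python3 -c "
from vis import *
go(.6385,.229,.165,3)"
```

```text
ee_pos: [0.6518, 0.1616, 0.1915]
tcp_rot: [-179.9, -0.2, -178.6]
wrist_force: [0.8, -1.3, -3.4]
opening: 0.0143
ee_pos: [0.6409, 0.2141, 0.1821]
tcp_rot: [-179.8, -0.7, -176.9]
wrist_force: [0.7, -0.7, -4.1]
opening: 0.0142
t 37.4 at [0.6409 0.2141 0.1821] [-179.8   -0.7 -176.9] open 0.0142 q6 15.0 -> 17 tilt [-0.003 -0.012] | n 1 row [0.16 1.5  1.71] az 0.0015
```

```bash
python3 -m pendant '[[[0.1,0.9,0.9,-0.003,-0.012,0,0],[0.05,0.7,0.7,0,0,0,0],[0,0.1,0.2,0,0,0,0],[0,0,0,0,0,0,0],[0,0,0,0,0,0,0]]]' |tail -4
python3 -c "
from vis import *
go(.6385,.229,.148,3)
for c in('top','side'):
    im=bot.camera(c); cv2.imwrite('pics/b_%s.png'%c,im[:,:,::-1])
cv2.imwrite('pics/s7.png',cv2.resize(im[180:290,90:230,::-1],None,fx=5,fy=5,interpolation=2))"
```

```text
ee_pos: [0.6399, 0.226, 0.1622]
tcp_rot: [-179.9, -0.1, -177.3]
wrist_force: [0.8, 0.1, -3.7]
opening: 0.0145
t 37.8 at [0.6399 0.226  0.1622] [-1.799e+02 -1.000e-01 -1.773e+02] open 0.0145 q6 17.0 -> 17 tilt [-0.002 -0.002] | n 1 row [0.13 0.31 1.42] az -0.0051
```

View pics/s7.png

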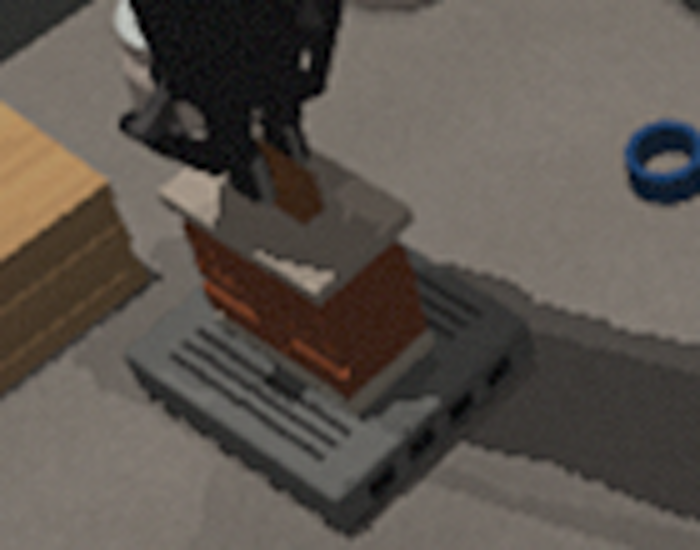

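The board is held level over the pile (crop (290,230)). Lowering it with a small y correction.

```bash
python3 -m pendant '[[[0.1,0.35,0.6,-0.002,-0.002,-0.005,0],[0.02,0.1,0.5,0,0,0,0],[0,0,0.1,0,0,0,0],[0,0,0,0,0,0,0]]]' 
python3 -c "
from vis import *
go(.6385,.229,.148,3)"
```

```text
time: 38.2
ee_pos: [0.6392, 0.2302, 0.1502]
tcp_rot: [180.0, 0.1, -177.0]
wrist_force: [0.5, 0.2, -3.9]
opening: 0.0143
t 38.2 at [0.6392 0.2302 0.1502] [ 1.80e+02  1.00e-01 -1.77e+02] open 0.0143 q6 17.0 -> 17 tilt [0.    0.002] | n 1 row [ 0.07 -0.12  0.22] az -0.0005
```

```bash
python3 -m pendant '[[[0.03,-0.1,0.2,0,0,0,0],[0,0,0.05,0,0,0,0],[0,0,0,0,0,0,0]]]' 
python3 -m pendant '[[[0,0,0,0,0,0,15],[0,0,0,0,0,0,25],[0,0,0,0,0,0,40],[0,0,0,0,0,0,70],[0,0,0,0,0,0,100]]]'|tail -4
python3 -m pendant '[[[0,0,0,0,0,0,100],[0,0,0,0,0,0,100],[0,0,0,0,0,0,100]]]'|tail -4
python3 -m pendant '[[[0,0,-2,0,0,0,100],[0,0,-3,0,0,0,100],[0,0,-3,0,0,0,100],[2,-3.5,-1,0,0,0,100],[2,-3.5,0,0,0,0,100]]]' |tail -4
for i in 1 2; do python3 -m pendant '[[[2,-3.5,0,0,0,0,100],[2,-3.5,0,0,0,0,100],[2,-3.5,0,0,0,0,100],[2,-3,0,0,0,0,100],[0,-2,0,0,0,0,100]]]' |tail -4; done
python3 -c "
from vis import *
im=bot.camera('top'); s=bot.camera('side')
print(bright('top',im,(.638,.229,.125),(.12,.07,.012),.125)); print(bright('side',s,(.638,.229,.125),(.12,.07,.012),.125))
for c in('top','side'):
  for t in('board_grip','isolator_grip','selector_grip','control_top'): print(c,t,[m['uv']+[m['confidence']] for m in bot.mark_of(c,t)[:2]])
cv2.imwrite('pics/v8.png',np.vstack([cv2.resize(im[95:185,160:400,::-1],None,fx=3,fy=3,interpolation=2),cv2.resize(s[120:230,100:340,::-1],None,fx=3,fy=3,interpolation=2)]))
cv2.imwrite('pics/t8.png',im[:,:,::-1]);cv2.imwrite('pics/s8.png',s[:,:,::-1])"
```

```text
time: 38.45
ee_pos: [0.6387, 0.2291, 0.1474]
tcp_rot: [180.0, 0.1, -177.0]
wrist_force: [0.1, 0.1, -4.0]
opening: 0.0144
ee_pos: [0.6396, 0.2294, 0.1499]
tcp_rot: [179.9, 0.3, -177.0]
wrist_force: [-0.2, -0.4, -0.2]
opening: 0.0571
ee_pos: [0.64, 0.2295, 0.151]
tcp_rot: [179.9, 0.4, -177.0]
wrist_force: [0.3, 0.7, -0.1]
opening: 0.0856
ee_pos: [0.6054, 0.1616, 0.239]
tcp_rot: [179.9, 0.2, -176.7]
wrist_force: [1.0, -1.1, 1.0]
opening: 0.0853
ee_pos: [0.5296, -0.0044, 0.2404]
tcp_rot: [180.0, 0.4, -176.5]
wrist_force: [-1.0, -0.5, -0.5]
opening: 0.0854
ee_pos: [0.4551, -0.1689, 0.2408]
tcp_rot: [-180.0, 0.6, -176.5]
wrist_force: [0.4, -0.1, 0.9]
opening: 0.0855
(120.0, [[np.float64(0.6383), np.float64(0.2317), np.float64(2.9), 'area_ratio', 0.95, 'uv', [189, 135]]])
(95.0, [[np.float64(0.6479), np.float64(0.2255), np.float64(-56.5), 'area_ratio', 2.93, 'uv', [144, 224]]])
top board_grip [[188.8, 134.9, 0.6]]
top isolator_grip [[320.1, 136.0, 0.86]]
top selector_grip [[131.6, 186.0, 0.45], [354.7, 141.8, 0.39]]
top control_top [[335.5, 142.0, 0.98]]
side board_grip [[144.9, 216.6, 0.86], [151.6, 232.9, 0.21]]
side isolator_grip [[248.2, 152.1, 0.64]]
side selector_grip [[268.2, 138.7, 0.72], [146.6, 230.7, 0.61]]
side control_top [[258.0, 156.8, 0.64]]
```

View pics/v8.png

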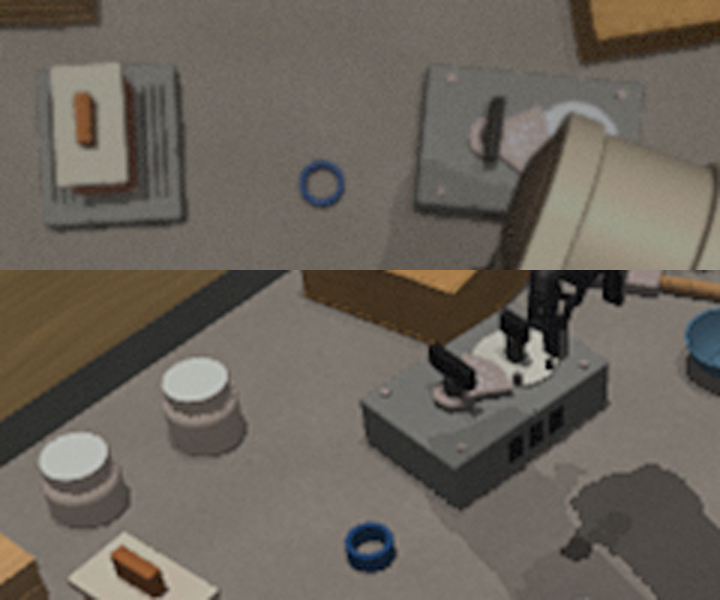

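Pile and board are square on the deck: the board is at crop (88,125), with its fit within 1 mm of the setter's. Now measuring the handles.

```bash
python3 -c "
from vis import *
for c,f,w,zb in(('top','pics/top0.png',((310,332,120,155),(342,364,125,158)),.097),('side','pics/side0.png',((232,262,138,165),(258,284,128,152)),.097)):
  im=cv2.cvtColor(cv2.imread(f),cv2.COLOR_BGR2HSV)
  for (a,b,t,d),L in zip(w,(.064,.038)):
    m=np.zeros((420,560),bool); m[t:d,a:b]=im[t:d,a:b,2]<62
    for q in contours(m,15): print(c,fit(c,q,(L,.014,.026),zb), 'ctr at .11',ray(c,mom(q)[0][:2],.11).round(4))
for uv in((321.6,137.3),(351.4,141.3)): print('top mark',ray('top',uv,.11).round(4))
for uv in((246.9,152.8),(270.2,139.9)): print('side mark',ray('side',uv,.11).round(4))
print('ctrl',ray('top',(335.5,139.4),.065).round(4),ray('side',(264.7,156.9),.065).round(4))
a=cv2.imread('pics/top0.png')[110:172,295:378]; b=cv2.imread('pics/side0.png')[115:195,215:310]
cv2.imwrite('pics/h.png',np.hstack([cv2.resize(a,(415,310),interpolation=0),cv2.resize(b,(380,310),interpolation=2)]))
"
```

```text
top [np.float64(0.6306), np.float64(-0.1742), np.float64(-8.1), 'area_ratio', 0.87, 'uv', [323, 138]] ctr at .11 [ 0.6309 -0.1743  0.11  ]
top [np.float64(0.6205), np.float64(-0.2625), np.float64(-13.6), 'area_ratio', 0.81, 'uv', [352, 141]] ctr at .11 [ 0.6209 -0.2623  0.11  ]
side [np.float64(0.6317), np.float64(-0.1883), np.float64(-45.0), 'area_ratio', 3.94, 'uv', [252, 150]] ctr at .11 [ 0.6316 -0.1872  0.11  ]
side [np.float64(0.6139), np.float64(-0.2589), np.float64(-41.1), 'area_ratio', 1.8, 'uv', [271, 141]] ctr at .11 [ 0.614  -0.2585  0.11  ]
top mark [ 0.6343 -0.1674  0.11  ]
top mark [ 0.621 -0.258  0.11 ]
side mark [ 0.6386 -0.1701  0.11  ]
side mark [ 0.6211 -0.2624  0.11  ]
ctrl [ 0.637  -0.2171  0.065 ] [ 0.6167 -0.2274  0.065 ]
```

View pics/h.png

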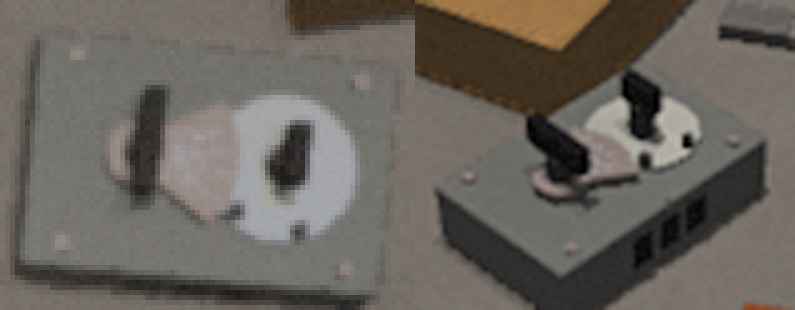

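```bash
python3 -c "
from vis import *
go(.634,-.1705,.17,-8)"
```

```text
t 40.9 at [ 0.4581 -0.1658  0.2397] [ 180.     0.6 -176.3] open 0.0852 q6 -24.0 -> -7 tilt [0.   0.01] | n 5 row [-3.52 -0.03  1.39] az 0.0408
```

```bash
python3 -m pendant '[[[-3.5,0,1,0,0.01,0.04,50],[-3.5,0,1,0,0,0.04,50],[-3.5,0,1,0,0,0.04,50],[-3.4,0,1,0,0,0.04,50],[-1.6,0,1,0,0,0.03,50]]]' 80|tail -4
python3 -m pendant '[[[0,0,0,0,0,0,50],[0,0,0,0,0,0,50]]]'|tail -4
python3 -c "
from vis import *
go(.634,-.1705,.14,-8)"
```

```text
ee_pos: [0.6183, -0.1633, 0.1942]
tcp_rot: [-179.9, 0.5, 172.6]
wrist_force: [1.4, -0.6, 0.2]
opening: 0.0426
ee_pos: [0.6209, -0.1615, 0.1892]
tcp_rot: [-180.0, 0.2, 172.7]
wrist_force: [-0.7, 0.8, 0.9]
opening: 0.0429
t 41.5 at [ 0.6209 -0.1615  0.1892] [-180.     0.2  172.7] open 0.0429 q6 -7.0 -> -7 tilt [-0.001  0.003] | n 2 row [-0.71 -0.36  2.46] az 0.0058
```

```bash
python3 -m pendant '[[[-0.7,-0.4,1.8,0,0.003,0.006,50],[-0.6,-0.4,1.6,0,0,0.005,50],[-0.1,-0.2,0.8,0,0,0,50],[0,0,0,0,0,0,50],[0,0,0,0,0,0,50]]]' |tail -4
python3 -c "
from vis import *
go(.634,-.1705,.092,-8)
im=bot.camera('top');s=bot.camera('side')
cv2.imwrite('pics/h2.png',np.hstack([cv2.resize(im[100:180,285:385,::-1],(400,320),interpolation=2),cv2.resize(s[100:200,200:325,::-1],(400,320),interpolation=2)]))"
```

```text
ee_pos: [0.632, -0.1716, 0.1492]
tcp_rot: [-179.9, 0.1, 172.3]
wrist_force: [-0.5, 0.0, 0.5]
opening: 0.043
t 41.9 at [ 0.632  -0.1716  0.1492] [-1.799e+02  1.000e-01  1.723e+02] open 0.043 q6 -7.0 -> -7 tilt [-0.001  0.001] | n 2 row [-0.09  0.07  2.86] az 0.0029
```

View pics/h2.png

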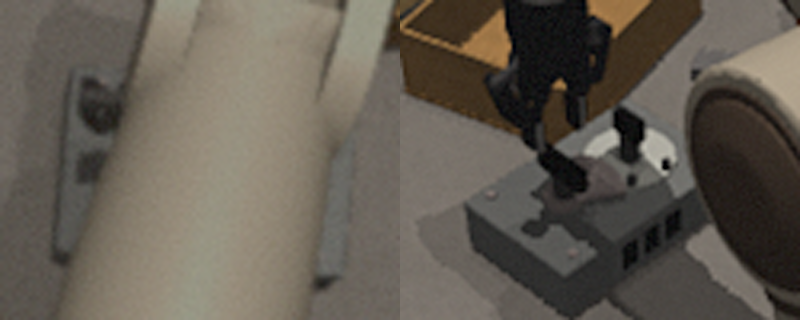

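The side view shows the half-open fingers above the isolator bar, at crop (535,135) and (577,110), with the bar at (565,172). Descending straight over it.

```bash
python3 -m pendant '[[[-0.2,0.15,1.6,0,0,0.003,50],[-0.1,0.1,1.5,0,0,0,50],[0,0.05,1.4,0,0,0,50],[0,0,0.8,0,0,0,50],[0,0,0,0,0,0,50]]]' 
python3 -c "
from vis import *
go(.635,-.1695,.092,-8)"
```

```text
time: 42.38
ee_pos: [0.6372, -0.1692, 0.1029]
tcp_rot: [-179.9, 0.7, 172.2]
wrist_force: [-0.3, 0.5, 1.0]
opening: 0.0426
t 42.4 at [ 0.6372 -0.1692  0.1029] [-179.9    0.7  172.2] open 0.0426 q6 -7.0 -> -7 tilt [-0.002  0.013] | n 1 row [ 0.21 -0.06  1.09] az 0.0033
```

```bash
python3 -m pendant '[[[0.2,0,0.7,-0.002,0.013,0,50],[0.05,0,0.4,0,0,0,50],[0,0,0,0,0,0,50]]]' |tail -4
python3 -m pendant '[[[0,0,0,0,0,0,0],[0,0,0,0,0,0,0],[0,0,0,0,0,0,0],[0,0,0,0,0,0,0]]]' 60|tail -4
python3 -m pendant '[[[0,0,0,0,0,0,0],[0,0,0,0,0,0,0],[0,0,0,0,0,0,0],[0,0,0,0,0,0,0]]]' 
python3 -c "
from workcell import bot
o=bot.get_obs();print(o['torque'],o['wrist_force'])"
```

```text
ee_pos: [0.635, -0.1689, 0.0939]
tcp_rot: [-180.0, 0.1, 172.2]
wrist_force: [-0.5, -0.4, -0.0]
opening: 0.0428
ee_pos: [0.634, -0.1774, 0.096]
tcp_rot: [-179.1, 0.1, 171.8]
wrist_force: [1.9, 6.2, -4.2]
opening: 0.0179
time: 43.3
ee_pos: [0.634, -0.1773, 0.096]
tcp_rot: [-179.1, 0.1, 171.9]
wrist_force: [0.4, -0.9, -1.8]
opening: 0.0177
[ 0.01556548  0.00202755 -0.02062125] [ 0.41228376 -0.87167    -1.77467951]
```

```bash
python3 -m pendant '[[[0,0,0,0,0,0.08,0],[0,0,0,0,0,0.08,0],[0,0,0,0,0,0.08,0],[0,0,0,0,0,0,0]]]' 90
python3 -c "
from workcell import bot
o=bot.get_obs();print(o['torque'],o['wrist_force'])"
```

```text
time: 43.63
ee_pos: [0.6339, -0.1779, 0.0961]
tcp_rot: [-179.0, 0.3, 157.6]
wrist_force: [-0.2, 0.1, -3.1]
opening: 0.0161
[ 0.11400358 -0.07244942 -0.09003612] [-0.22625343  0.09410201 -3.05191292]
```

```bash
for i in 1 2; do python3 -m pendant '[[[0,0,0,0,0,0.09,0],[0,0,0,0,0,0.09,0],[0,0,0,0,0,0.09,0],[0,0,0,0,0,0.09,0],[0,0,0,0,0,0.09,0]]]' |tail -4; done
python3 -c "
from workcell import bot
o=bot.get_obs();print(o['torque'],o['wrist_force'])"
```

```text
ee_pos: [0.6333, -0.1787, 0.0961]
tcp_rot: [-179.1, 0.8, 131.7]
wrist_force: [-1.3, -0.7, -3.0]
opening: 0.0162
ee_pos: [0.6323, -0.1793, 0.0961]
tcp_rot: [-179.4, 1.2, 105.5]
wrist_force: [-1.0, -1.4, -1.5]
opening: 0.0165
[-0.21632036  0.22958338  0.17461881] [-1.0393646  -1.38207701 -1.49122012]
```

```bash
python3 -m pendant '[[[0,0,0,0,0,0.07,0],[0,0,0,0,0,0.07,0],[0,0,0,0,0,0.06,0],[0,0,0,0,0,0.05,0],[0,0,0,0,0,0,0]]]' |tail -4
python3 -c "
from workcell import bot
o=bot.get_obs();print(o['torque'],o['wrist_force'])"
python3 -m pendant '[[[0,0,0,0,0,0.05,0],[0,0,0,0,0,0.05,0],[0,0,0,0,0,0.05,0]]]' |tail -4
python3 -c "
from workcell import bot
o=bot.get_obs();print(o['torque'],o['wrist_force'])"
```

```text
ee_pos: [0.6317, -0.1794, 0.0961]
tcp_rot: [-179.6, 1.4, 91.0]
wrist_force: [1.2, -0.7, -2.7]
opening: 0.0165
[-0.15476073 -0.09470986  0.02170631] [ 1.18814397 -0.72176551 -2.74772322]
ee_pos: [0.6314, -0.1794, 0.0961]
tcp_rot: [-179.8, 1.4, 83.0]
wrist_force: [-1.9, -1.1, -2.7]
opening: 0.0159
[-0.32428573  0.17451772  1.47217456] [-1.88306507 -1.11171872 -2.74626859]
```

Torque rose to 1.47 Nm, so the isolator is at its stop. Releasing and lifting.

```bash
python3 -m pendant '[[[0,0,0,0,0,-0.03,50],[0,0,0,0,0,0,50],[0,0,0,0,0,0,50],[0,0,0,0,0,0,50]]]' |tail -4
python3 -m pendant '[[[0,0,-1.5,0,0,0,50],[0,0,-2,0,0,0,50],[0,0,-2,0,0,0,50],[0,0,-1,0,0,0,50],[0,0,0,0,0,0,50]]]' |tail -4
python3 -c "
from vis import *
go(.622,-.267,.16,-9)
s=bot.camera('side');t=bot.camera('top')
cv2.imwrite('pics/h3.png',np.hstack([cv2.resize(t[100:180,285:385,::-1],(400,320),interpolation=2),cv2.resize(s[100:200,200:325,::-1],(400,320),interpolation=2)]))"
```

```text
ee_pos: [0.632, -0.1783, 0.097]
tcp_rot: [-179.8, 1.4, 85.3]
wrist_force: [-0.1, -0.0, -0.4]
opening: 0.0423
ee_pos: [0.632, -0.1768, 0.1642]
tcp_rot: [-179.8, 1.4, 85.5]
wrist_force: [0.4, 0.3, 0.4]
opening: 0.0425
t 45.9 at [ 0.632  -0.1768  0.1642] [-179.8    1.4   85.5] open 0.0425 q6 79.0 -> -14 tilt [-0.004  0.024] | n 14 row [-0.53 -0.47  0.03] az -0.1066
```

View pics/h3.png

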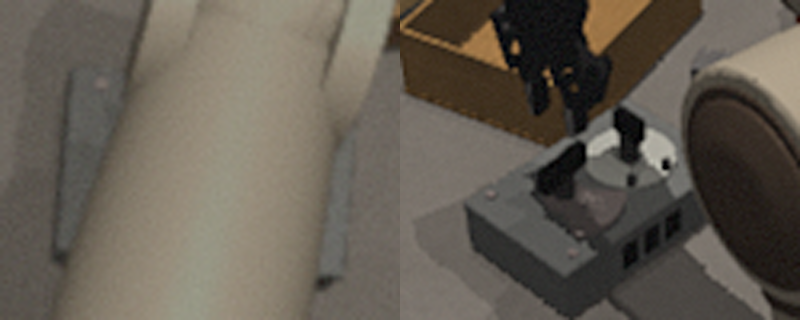

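The isolator bar (side crop (562,170)) is now turned across the box and the sector plate has swung clear of the selector pins. Moving to the selector.

```bash
python3 -m pendant '[[[0,0,0,-0.004,0.024,-0.08,50],[-0.5,-0.47,0,0,0,-0.107,50],[-0.5,-0.47,0,0,0,-0.107,50],[-0.5,-0.47,0,0,0,-0.107,50],[-0.5,-0.47,0,0,0,-0.107,50]]]' |tail -4
for i in 1 2; do python3 -m pendant '[[[-0.5,-0.47,0,0,0,-0.107,50],[-0.5,-0.47,0,0,0,-0.107,50],[-0.5,-0.47,0,0,0,-0.107,50],[-0.5,-0.47,0,0,0,-0.107,50]]]' |tail -4; done
python3 -m pendant '[[[0,0,0,0,0,0,50],[0,0,0,0,0,0,50]]]' |tail -4
python3 -c "
from vis import *
go(.622,-.267,.14,-9)"
```

```text
ee_pos: [0.6147, -0.1984, 0.1544]
tcp_rot: [-179.6, -0.5, 115.8]
wrist_force: [-0.2, -0.1, -0.7]
opening: 0.0426
ee_pos: [0.6083, -0.226, 0.1474]
tcp_rot: [-179.7, -1.1, 141.6]
wrist_force: [-0.3, 0.6, 0.2]
opening: 0.0429
ee_pos: [0.6145, -0.2529, 0.1401]
tcp_rot: [179.8, -1.6, 167.5]
wrist_force: [0.2, 0.1, 0.3]
opening: 0.0426
ee_pos: [0.6137, -0.2536, 0.1366]
tcp_rot: [179.7, -1.8, 167.5]
wrist_force: [-0.2, 0.7, -0.4]
opening: 0.0425
t 47.2 at [ 0.6137 -0.2536  0.1366] [179.7  -1.8 167.5] open 0.0425 q6 -10.0 -> -14 tilt [ 0.005 -0.032] | n 1 row [-1.1  -1.13 -0.34] az -0.0607
```

```bash
python3 -m pendant '[[[-0.3,-0.6,-0.6,0.005,-0.032,-0.02,50],[-0.6,-0.6,-0.1,0,0,-0.02,50],[-0.2,-0.2,0,0,0,0,50],[0,0,0,0,0,0,50],[0,0,0,0,0,0,50]]]' |tail -4
python3 -c "
from vis import *
go(.622,-.267,.095,-9)
s=bot.camera('side')
cv2.imwrite('pics/h4.png',cv2.resize(s[100:200,200:325,::-1],(600,480),interpolation=2))"
```

```text
ee_pos: [0.6211, -0.2687, 0.1399]
tcp_rot: [179.9, -0.3, 169.2]
wrist_force: [0.0, 0.8, -0.0]
opening: 0.0425
t 47.6 at [ 0.6211 -0.2687  0.1399] [179.9  -0.3 169.2] open 0.0425 q6 -13.0 -> -14 tilt [ 0.001 -0.005] | n 2 row [-0.03  0.09  2.24] az -0.0154
```

View pics/h4.png

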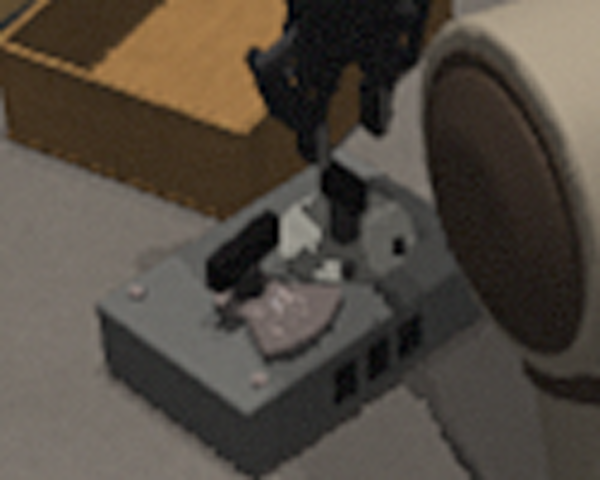

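The fingers at crop (315,150) and (378,125) straddle the selector bar (343,190), and the isolator bar is clear. That was my 16th picture, so I'll rely on numbers from here.

```bash
python3 -m pendant '[[[0,0,1.5,0.001,-0.005,0,50],[0,0,1.4,0,0,0,50],[0,0,0.9,0,0,0,50],[0,0,0.2,0,0,0,50],[0,0,0,0,0,0,50]]]' 
python3 -c "
from vis import *
go(.622,-.267,.095,-9)"
```

```text
time: 48.12
ee_pos: [0.6215, -0.2676, 0.0983]
tcp_rot: [180.0, -0.0, 169.1]
wrist_force: [-0.6, 0.3, -0.1]
opening: 0.0422
t 48.1 at [ 0.6215 -0.2676  0.0983] [180.   -0.  169.1] open 0.0422 q6 -12.0 -> -14 tilt [ 0.001 -0.001] | n 1 row [-0.04  0.07  0.33] az -0.0331
```

```bash
python3 -m pendant '[[[0,0,0.3,0,0,0,50],[0,0,0,0,0,0,0],[0,0,0,0,0,0,0],[0,0,0,0,0,0,0],[0,0,0,0,0,0,0]]]' 60 |tail -4
python3 -m pendant '[[[0,0,0,0,0,0,0],[0,0,0,0,0,0,0],[0,0,0,0,0,0,0],[0,0,0,0,0,0,0]]]' 90|tail -4
python3 -m pendant '[[[0,0,0,0,0,0.08,0],[0,0,0,0,0,0.08,0],[0,0,0,0,0,0.08,0],[0,0,0,0,0,0,0]]]' 
python3 -c "
from workcell import bot
o=bot.get_obs();print(o['torque'],o['wrist_force'])"
```

```text
ee_pos: [0.622, -0.2665, 0.0967]
tcp_rot: [179.9, -0.0, 169.1]
wrist_force: [0.5, -0.6, -3.9]
opening: 0.0175
ee_pos: [0.622, -0.2665, 0.0968]
tcp_rot: [179.9, -0.0, 169.1]
wrist_force: [0.9, 0.8, -0.6]
opening: 0.0161
time: 49.2
ee_pos: [0.622, -0.2665, 0.0968]
tcp_rot: [179.9, -0.1, 154.8]
wrist_force: [0.7, 0.7, -1.9]
opening: 0.016
[ 0.1747014   0.02765586 -0.07638961] [ 0.72402973  0.68295779 -1.91637222]
```

```bash
for i in 1 2; do python3 -m pendant '[[[0,0,0,0,0,0.09,0],[0,0,0,0,0,0.09,0],[0,0,0,0,0,0.09,0],[0,0,0,0,0,0.09,0],[0,0,0,0,0,0.09,0]]]' |tail -4; 
python3 -c "
from workcell import bot
o=bot.get_obs();print(o['torque'],o['q'].round())"; done
```

```text
ee_pos: [0.622, -0.2665, 0.0968]
tcp_rot: [179.9, -0.1, 128.9]
wrist_force: [0.9, 0.4, -1.8]
opening: 0.0162
[0.16757974 0.0180683  0.15172801] [-23.  22.  15.  84.   0.  28.]
ee_pos: [0.622, -0.2665, 0.0968]
tcp_rot: [180.0, -0.2, 102.7]
wrist_force: [-0.2, 1.6, -0.7]
opening: 0.0157
[ 0.18285162 -0.00997589  0.12703611] [-23.  22.  15.  84.   0.  54.]
```

```bash
python3 -m pendant '[[[0,0,0,0,0,0.06,0],[0,0,0,0,0,0.06,0],[0,0,0,0,0,0.06,0],[0,0,0,0,0,0,0]]]' |tail -4
python3 -c "
from workcell import bot
o=bot.get_obs();print(o['torque'])"
python3 -m pendant '[[[0,0,0,0,0,0.05,0],[0,0,0,0,0,0.05,0],[0,0,0,0,0,0.05,0]]]' |tail -4
python3 -c "
from workcell import bot
o=bot.get_obs();print(o['torque'])"
```

```text
ee_pos: [0.622, -0.2665, 0.0968]
tcp_rot: [180.0, -0.2, 92.3]
wrist_force: [-0.9, 1.3, -2.0]
opening: 0.0159
[ 0.19719747  0.04453483 -0.02420711]
ee_pos: [0.622, -0.2665, 0.0968]
tcp_rot: [-180.0, -0.2, 84.3]
wrist_force: [-0.5, 0.5, -1.8]
opening: 0.0157
[0.01598463 0.10204383 1.17598758]
```

Selector is at its stop too (1.18 Nm). Releasing, lifting clear and checking everything numerically.

```bash
python3 -m pendant '[[[0,0,0,0,0,-0.02,50],[0,0,0,0,0,0,50],[0,0,0,0,0,0,50],[0,0,0,0,0,0,50]]]' |tail -4
python3 -m pendant '[[[0,0,-1.5,0,0,0,50],[0,0,-2.5,0,0,0,50],[0,0,-3,0,0,0,50],[0,0,-3,0,0,0,50],[0,0,-3,0,0,0,50]]]' |tail -4
for i in 1 2; do python3 -m pendant '[[[0,-4,0,0,0,0,50],[0,-4,0,0,0,0,50],[0,-4,0,0,0,0,50],[0,-4,0,0,0,0,50],[0,-2,0,0,0,0,50]]]' |tail -4; done
python3 -c "
from vis import *
im=bot.camera('top'); s=bot.camera('side')
cv2.imwrite('pics/t9.png',im[:,:,::-1]);cv2.imwrite('pics/s9.png',s[:,:,::-1])
print(bright('top',im,(.638,.229,.125),(.12,.07,.012),.125))
for c,i in(('top',im),('side',s)):
  for t in('board_grip','isolator_grip','selector_grip'): print(c,t,[m['uv']+[m['confidence']] for m in bot.mark_of(c,t)[:1]])
h=cv2.cvtColor(im,cv2.COLOR_RGB2HSV)
for (a,b,t,d),L in zip(((305,340,120,155),(338,368,125,158)),(.064,.038)):
    m=np.zeros((420,560),bool); m[t:d,a:b]=h[t:d,a:b,2]<62
    for q in contours(m,15): print(fit('top',q,(L,.014,.026),.097))
print(bot.get_obs()['ee_pos'],bot.get_obs()['tcp_rot'])
"
```

```text
ee_pos: [0.6225, -0.2671, 0.0979]
tcp_rot: [179.9, -0.1, 86.2]
wrist_force: [-0.5, 0.6, -0.4]
opening: 0.0427
ee_pos: [0.6195, -0.2665, 0.2243]
tcp_rot: [-179.4, -0.3, 86.7]
wrist_force: [0.8, -0.9, 0.1]
opening: 0.0426
ee_pos: [0.4481, -0.2611, 0.2314]
tcp_rot: [179.5, 0.1, 87.3]
wrist_force: [-0.8, 0.6, -0.2]
opening: 0.0427
ee_pos: [0.2618, -0.2514, 0.2299]
tcp_rot: [179.3, 0.3, 87.9]
wrist_force: [0.8, -0.7, -0.4]
opening: 0.0426
(125.0, [[np.float64(0.6383), np.float64(0.2317), np.float64(2.8), 'area_ratio', 0.95, 'uv', [189, 135]]])
top board_grip [[186.0, 135.3, 0.98]]
top isolator_grip [[325.8, 136.3, 0.6]]
top selector_grip [[352.9, 143.6, 0.7]]
side board_grip [[150.3, 217.2, 0.74]]
side isolator_grip [[248.4, 152.0, 0.74]]
side selector_grip [[269.1, 139.5, 0.86]]
[np.float64(0.6419), np.float64(-0.1711), np.float64(-89.3), 'area_ratio', 0.97, 'uv', [323, 138]]
[np.float64(0.6288), np.float64(-0.2587), np.float64(-80.8), 'area_ratio', 0.83, 'uv', [353, 141]]
[ 0.26565621 -0.25222198  0.22903539] [179.37489427   0.23488194  87.89086194]
```

```bash
python3 -c "
from vis import *
for f in('pics/top0.png','pics/t9.png'):
  h=cv2.cvtColor(cv2.imread(f),cv2.COLOR_BGR2GRAY)
  for th in(50,60,70,80):
    m=np.zeros((420,560),bool); m[128:152,343:364]=h[128:152,343:364]<th
    print(f,th,[fit('top',q,(.038,.014,.026),.097)[:5] for q in contours(m,12)])
a=cv2.imread('pics/t0c.png')
d=cv2.absdiff(cv2.imread('pics/top0.png'),cv2.imread('pics/t9.png')).max(2)
for n,w in dict(tape=(255,280,145,170),saucer=(230,265,205,245),tin=(270,300,215,240),bowl=(385,440,165,220),brush=(400,450,110,180)).items():
  print(n,'changed px',int((d[w[2]:w[3],w[0]:w[1]]>50).sum()))
"
```

```text
pics/top0.png 50 [[np.float64(0.6202), np.float64(-0.2619), np.float64(-11.8), 'area_ratio', 0.63]]
pics/top0.png 60 [[np.float64(0.6205), np.float64(-0.2625), np.float64(-13.6), 'area_ratio', 0.81]]
pics/top0.png 70 [[np.float64(0.6209), np.float64(-0.2623), np.float64(-12.1), 'area_ratio', 0.85]]
pics/top0.png 80 [[np.float64(0.6213), np.float64(-0.2623), np.float64(-10.7), 'area_ratio', 0.91]]
pics/t9.png 50 [[np.float64(0.6257), np.float64(-0.2589), np.float64(-78.5), 'area_ratio', 0.69]]
pics/t9.png 60 [[np.float64(0.6278), np.float64(-0.2587), np.float64(-85.0), 'area_ratio', 0.77]]
pics/t9.png 70 [[np.float64(0.6289), np.float64(-0.2589), np.float64(-84.3), 'area_ratio', 0.9]]
pics/t9.png 80 [[np.float64(0.6292), np.float64(-0.2575), np.float64(-83.0), 'area_ratio', 0.95]]
tape changed px 0
saucer changed px 0
tin changed px 0
bowl changed px 0
brush changed px 0
```

Selector bar is at about −84°, consistent with its stop on a box turned about −5°. Nothing else has moved, so I'm handing in.

```bash
python3 -c "
from workcell import bot
print(bot.job_done())"
```

```text
the job is handed in; nothing more can be done
None
```

I piled all five clay tiles on the setter plate, laid the cover board on top, then turned the isolator and after it the selector clockwise to their stops. I handed the job in at about 51 s; no verdict is reported.

**Pile:**
- By the top camera, the board sits within about 1 mm and 1° of where the setter was measured.
- Each tile was within about 4 mm of centre when checked. The bottom tile is the worst, about 4 mm toward +x.
- I didn't look at the fifth tile again after the board covered it.

**Handles:**
- **Isolator:** wrist torque reached 1.5 N m at the stop, and its bar then measured −89°.
- **Selector:** wrist torque reached 1.2 N m at the stop. Its bar measured about −84°, varying from −78° to −85° with the image threshold, so its angle is the least certain number.

**Other things:** the tape, saucer, tin, bowl and brush show no change in the top image. I didn't check the carton.

**Disagreements:**
- The two cameras differed by 3–9 mm in y, so I took intermediate values.
- The side camera's brightness fit of the board was unusable.
- The first move ran joint 6 to its limit and briefly tilted the tool about 7°, in free space. I then used the half-turned grasp throughout.

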